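# Change the printing block in a letterpress chase

### The arm

A 6-joint arm with a two-finger parallel gripper is mounted at the origin on a cart in front of the work surface, level with it; the furniture and walls round the work are solid. World frame = base frame: x ahead of the robot, y to its left, z up, the work surface at z = 0. Lengths are in m, angles in degrees, forces in N, time in s.
With the tool pointing down it reaches from about 0.275 to 0.775 m from the base axis. Payload 14.6 kg.
Tool frame: the origin (TCP) lies at the very end of the fingers, on their centre line; the grasp point (between the pads) lies 19 mm behind it; z points along the fingers, y is the direction in which the jaws open and shut (so a half turn about z gives the same grasp; the last joint's range is limited). The gripper opens to 85 mm and grips with 20 to 120 N. Pads are 22 mm wide; open, the fingers measure 114 mm over their backs; the gripper's body (76 mm by 85 mm) begins 54 mm behind the grasp point. The pads swing forward as they close: fully open they stand 13 mm farther back than shut.
Start: joints at [-74.33, 15.075, -2.767, 72.158, 0, 81.102], TCP at [0.218, -0.477, 0.195] pointing down, gripper open.
Joint ranges: [-151.79, 151.79], [-50.71, 97.33], [-67.44, 78.34], [-121.81, 120.89], [-77.56, 73.72], [-180, 180]. Speed limits (degrees/s): [108.29, 108.29, 147.25, 159.86, 180, 180].

### API

Orientations are given as a 3x3 rotation matrix whose columns are the frame's x, y, z axes.
In Python, from plant import arm, vision, ticket, spotter gives the robot as it stands.
- The arm moves only by the shell command python3 -m pendant 'ROWS' [FORCE]. ROWS is JSON, a list of rows, each an object of numbers: "hand": the closure, from 0 (fully open) to 1 (shut); "x", "y", "z": the shift along the world's x, y, z in units of 0.2 m (1.0 is 0.2 m); "roll": the turn about the world's z in units of 90 degrees (1.0 is 90 degrees). A call has 1 to 20 rows; each row is the pose to reach, as a shift and turn from the pose measured when the call began; what a row does not reach only later rows make up. A row lasts 1/10 s, in which the tool goes at most 50 mm and 8.59 degrees, less where a joint would pass 70% of its speed; a pose out of reach is approached as far as the arm can. A call with a number of a shift or a turn outside -1 to 1 is refused whole. A call with a gripper value outside its range is refused whole. The fingers move at their own pace and stop on an object; FORCE is the grip in N (left out, the last holds). Time passes only in rows, so rows that repeat a pose let the fingers close. It gives the time, the measured TCP pose, the force and the opening at its end, in the units of the state.
- arm.get_obs(): the state, without advancing time (a new reading comes with each control period).
- vision.read_camera(name): name is "scene" or "top" or "wrist"; returns (picture, depth): 480x640x3 uint8, red, green, blue; 480x640 float32, m along the optical axis (not along the pixel's ray), 0 where there is no reading.
- vision.get_calibration(name): a dict with "vfov" (degrees; the focal length in pixels is half the picture's height over the tangent of half this angle, whatever the lens; pixels are square), "cx", "cy" (the principal point, pixels), "k1" (the pictures are not rectified: a ray, as slopes to the right and down, at radius r is drawn at 1 + k1 r^2 times it, then the intrinsics apply), "pose" (4x4, takes a point from camera to world coordinates); the wrist camera has in their place "mount" (4x4, takes a point from camera to tool coordinates, whose origin is the TCP and whose axes are the flange's). Camera axes: x right, y up, looking along -z (the intrinsics and any distortion apply to the point x, -y, -z); pixel columns grow to the right and rows downward; lengths in m; the calibration is good to about 2 mm. A picture is of the moment at which its call begins: read the wrist's pose just before it. get_calibration takes no time and is no camera call.
- ticket.sign_off(): hands the job in, once; it reports no verdict.
Trained networks look in the newest picture that a camera, given by its name, has taken for a name from the list of things; names that differ only in an ending like _2 or _b are one class to them, and where a whole thing is asked for, a point or a joint stands for the part that bears it (a point fixed in the world has none). Each returns a list of dicts, best first, with "score" (0 to 1); they miss things now and then, are a little off and sometimes report something else, mostly with a low value. They report only what shows in the picture. A call takes as long as a camera call.
- spotter.silhouettes(query, camera): "mask" (480x640 bool, what is visible of it).
- spotter.place_of(query, camera): "centre" ([x, y, z] in m, in the coordinates of the camera as it stood for that picture, good to about 4 mm: a listed point, or the origin of a listed thing).
The state is a dict: "time": time; "q": joint angles; "qvel": joint speeds; "joint_efforts": joint torques, N m; "position": TCP position; "orientation": TCP orientation; "force": force on the tool from outside, world axes, zero at the start; "torque": the same for the moment, N m; "width": finger opening in m.
Only numpy, scipy, OpenCV 4.12 (cv2) and the standard library are available. Lean on these libraries where they do the work, as an engineer would, in place of code of your own. Each camera call takes 0.05 s, during which the arm holds its last target.

### The job

Change the printing block in the steel chase: first lay the wooden furniture piece and the steel quoin that pack the sun block in aside on the steel galley, then lay the sun block flat in the wooden block tray and set the leaf block down in the chase in its place. Finally put the furniture piece and the quoin back into the chase, each on the side of the block where it was at the start, everything flat on the chase's board, and leave the red ink tin and the brush where they are.

Things in the scene. Friction and masses are not known exactly. Their poses are not given: they have to be found in the camera images.
- chase: Fixed dark steel square frame on a grey board; inside it a block packed in by furniture piece and quoin. Origin: centre of the board's underside, on the table. Board top (inner floor) 6 mm up, frame top 22 mm. Opening 112 x 112 mm, bars 18 mm. Block in the middle along chase y; the spacers (either way round) centred 39.5 mm to its -x and +x sides. Play 10 mm along x, 12 mm along y.
- galley: Fixed bright sheet-steel tray, 160 mm (x) x 150 mm (y), three walls 3 mm thick and 11 mm high above the table, open on its own -x side. Origin: centre of its underside, on the table. Floor 2 mm above the origin. Empty at the start: the side area for furniture and quoin.
- block_tray: Fixed plywood tray, 184 (x) x 130 mm (y), with a lip 6 mm wide, 9 mm high above the table; floor 5 mm above the origin; a batten 6 mm wide, high as the lip, along y in the middle makes two bays, centred at x = -44 and +44 mm, each 83 x 118 mm. Origin: centre of its underside. The leaf block lies in the +x bay; the -x bay is empty.
- sun_block_mid (a point): Printing block 46 mm (x) x 100 mm (y) x 22 mm high: brown wood mount with a lino face, whose relief, inked black, shows a sun with rays over waves; in the chase at the start. Point: 10 mm above the centre of its underside. z is up, y along its length. It can be gripped only across its 46 mm width. Mass about 0.14 kg.
- leaf_block_mid (a point): Printing block of the same size and build, its relief, clean and not inked, shows a stem with paired leaves; in the block tray at the start. Point: 10 mm above the centre of its underside. z is up, y along its length. Mass about 0.14 kg.
- furniture_mid (a point): Wooden furniture piece (spacer), 28 mm (x) x 48 mm (y) x 18 mm high, plain with a groove along its top. Point: its centre, 9 mm above its underside. y along its 48 mm length; in the chase its ends are free, so it is gripped over its length. Mass about 0.04 kg.
- quoin_mid (a point): Steel quoin, run back so that it is slack: 28 mm (x) x 48 mm (y) x 18 mm high, two metal halves with a seam and two round key sockets in its top. Point: its centre, 9 mm above its underside. y along its 48 mm length; in the chase its ends are free, so it is gripped over its length. Mass about 0.13 kg.
- ink_tin_red: Bystander: closed round ink tin with a red lid, 70 mm across and 40 mm high, near the front edge of the table. Origin: centre of its underside.
- thin_brush: Bystander: thin paint brush, 192 x 7 x 6 mm, lying on the table. Origin: under its middle, x along its length.

How it is judged (in metres and radians):
On the way, in this order (a step that is already met when the one before it is completed fails the run):
1. furniture piece and quoin both lie flat and released on the galley (x of furniture_mid in the frame of galley between -0.085 and 0.085 m and y of furniture_mid in the frame of galley between -0.075 and 0.075 m and z of each of furniture_mid, quoin_mid in the frame of galley below 0.014 m and x of quoin_mid in the frame of galley between -0.085 and 0.085 m and y of quoin_mid in the frame of galley between -0.075 and 0.075 m and contact force between the fingers and quoin below 0.1 N and contact force between the fingers and furniture below 0.1 N), for 0.2 s.
2. sun block lies flat in the block tray (x of sun_block_mid in the frame of block_tray between -0.09 and 0.09 m and y of sun_block_mid in the frame of block_tray between -0.03 and 0.03 m and z of sun_block_mid in the frame of block_tray below 0.0185 m and angle between sun_block_mid's own z axis and vertical below 0.06 rad and contact force between the fingers and sun_block below 0.1 N), for 0.2 s.
3. leaf block lies flat in the chase (x of leaf_block_mid in the frame of chase between -0.025 and 0.025 m and y of leaf_block_mid in the frame of chase between -0.01 and 0.01 m and z of leaf_block_mid in the frame of chase below 0.0185 m and angle between leaf_block_mid's own z axis and vertical below 0.06 rad and contact force between the fingers and leaf_block below 0.1 N), for 0.2 s.
At the end, for the whole second after the job is handed in: Sun block flat, face up, in the block tray (either bay); leaf block flat, face up, on the chase's board within 11 mm of its middle; furniture piece and quoin flat on that board beside it, each on its first side (within 40 mm of its place at the start); all released and at rest (x of sun_block_mid in the frame of block_tray between -0.09 and 0.09 m and y of sun_block_mid in the frame of block_tray between -0.03 and 0.03 m and z of sun_block_mid in the frame of block_tray below 0.0185 m and angle between each of sun_block_mid, leaf_block_mid, furniture_mid, quoin_mid's own z axis and vertical below 0.06 rad and x of leaf_block_mid in the frame of chase between -0.011 and 0.011 m and y of leaf_block_mid in the frame of chase between -0.01 and 0.01 m and z of leaf_block_mid in the frame of chase below 0.0185 m and distance of each of furniture_mid, quoin_mid from where it was at the start of the episode below 0.04 m and z of each of furniture_mid, quoin_mid in the frame of chase below 0.0175 m and linear speed of each of sun_block, leaf_block, furniture, quoin below 0.01 m/s); the robot touches nothing.
It fails at once if the red ink tin is pushed from its place (over 30 mm) (distance of ink_tin_red from where it was at the start of the episode above 0.03 m).
It fails at once if the brush is pushed from its place (over 40 mm) (distance of thin_brush from where it was at the start of the episode above 0.04 m).
It also fails if it takes over 144 s, if anything falls off the work surface, if the arm or the gripper's body presses on something with over 40 N, if the wrist force passes 120 N, or if a joint passes its speed limit or range.

## Working session

There is one attempt and no reset: what is moved stays moved. The work goes in short steps, Python scripts to look and compute and a shell command to move; the robot and the scene stay as the last step left them, time stands still between calls to the robot, and variables do not carry over. Pictures are saved under pics/ and viewed, and the job is handed in when it is done.

```bash
ls; mkdir -p pics
cat > h.py <<'E'
import numpy as np, cv2
from plant import arm, vision, ticket, spotter
def pose(cam, obs=None):
    c=vision.get_calibration(cam)
    if 'pose' in c: return np.array(c['pose']),c
    o=obs or arm.get_obs()
    T=np.eye(4);T[:3,:3]=np.array(o['orientation']);T[:3,3]=o['position']
    return T@np.array(c['mount']),c
def pts(cam,depth,T,c,uv):
    uv=np.asarray(uv,float).reshape(-1,2)
    f=240/np.tan(np.radians(c['vfov'])/2)
    K=np.array([[f,0,c['cx']],[0,f,c['cy']],[0,0,1]])
    s=cv2.undistortPoints(uv.reshape(-1,1,2),K,np.array([c['k1'],0,0,0,0.])).reshape(-1,2)
    d=depth[uv[:,1].astype(int),uv[:,0].astype(int)]
    P=np.c_[s[:,0]*d,-s[:,1]*d,-d,np.ones(len(d))]
    return (P@T.T)[:,:3]
def look(cam,name=None):
    T,c=pose(cam)
    im,d=vision.read_camera(cam)
    if name: cv2.imwrite('pics/'+name+'.png',im[:,:,::-1])
    return im,d,T,c
def topc(m,d,T,c,cam,band=0.004):
    """mask -> world points; min area rect of highest surface"""
    v,u=np.nonzero(m&(d>0)); P=pts(cam,d,T,c,np.c_[u,v])
    z=np.percentile(P[:,2],85); Q=P[abs(P[:,2]-z)<band]
    r=cv2.minAreaRect(Q[:,:2].astype(np.float32)*1000)
    return P,z,r
E
python3 - <<'E'
from h import *
o=arm.get_obs();print({k:np.round(v,3).tolist() for k,v in o.items()})
for cam in ['top','scene']:
    im,d,T,c=look(cam,cam+'0'); print(cam,{k:v for k,v in c.items() if k!='pose'},T.round(3).tolist())
im,d,T,c=look('top')
names=['chase','galley','block_tray','sun_block_mid','leaf_block_mid','furniture_mid','quoin_mid','ink_tin_red','thin_brush']
for n in names:
    for r in spotter.place_of(n,'top')[:2]:
        print(n,round(r['score'],2),(T@np.r_[r['centre'],1])[:3].round(4))
    s=spotter.silhouettes(n,'top')
    for q in s[:1]:
        P,z,r=topc(q['mask'],d,T,c,'top'); print('   mask',round(q['score'],2),q['mask'].sum(),'z',z.round(4),np.round(r[0],1),np.round(r[1],1),round(r[2],1))
E
```

```text
pics
{'time': 0.0, 'q': [-74.329, 15.099, -2.804, 72.158, -0.0, 81.102], 'qvel': [0.148, 0.057, -0.026, -0.036, 0.06, -0.018], 'joint_efforts': [-0.004, -63.762, 38.457, 0.014, -0.0, -0.0], 'position': [0.218, -0.477, 0.194], 'orientation': [[0.909, 0.416, -0.0], [0.416, -0.909, 0.001], [0.0, -0.001, -1.0]], 'force': [0.316, -0.229, 0.224], 'torque': [0.003, 0.009, 0.004], 'width': 0.085}
top {'vfov': 49.3320506673713, 'cx': 315.9199289636142, 'cy': 239.2605348993555, 'k1': -0.0389812236753568} [[-0.028, 0.996, -0.09, 0.421], [-0.999, -0.029, -0.02, 0.019], [-0.023, 0.09, 0.996, 0.976], [0.0, 0.0, 0.0, 1.0]]
scene {'vfov': 57.36571555349546, 'cx': 320.20563438239645, 'cy': 240.73498594450555, 'k1': -0.07685758551319972} [[0.866, 0.222, -0.449, 0.117], [-0.501, 0.378, -0.779, -0.674], [-0.004, 0.899, 0.438, 0.427], [0.0, 0.0, 0.0, 1.0]]
chase 0.72 [0.5661 0.043  0.0021]
   mask 0.86 4626 z 0.0233 [563.   39.7] [148.3 147.9] 3.3
galley 0.96 [ 0.5271  0.2867 -0.001 ]
   mask 0.64 7000 z 0.0044 [531.3 288. ] [164.4 153.3] 11.7
block_tray 0.96 [ 5.845e-01 -2.012e-01 -5.000e-04]
   mask 0.89 5444 z 0.0089 [ 588.3 -204. ] [184.8 132.6] 23.8
sun_block_mid 0.88 [0.5662 0.041  0.017 ]
   mask 0.64 1373 z 0.0278 [563.2  40.4] [45.3 99.1] 3.0
leaf_block_mid 0.71 [ 0.6275 -0.1846  0.0095]
   mask 0.78 1437 z 0.0273 [ 629.2 -183.1] [ 45.7 100.5] 26.9
furniture_mid 0.58 [0.5279 0.0356 0.0135]
   mask 0.69 416 z 0.0257 [523.1  38.3] [28.1 47.5] 3.0
quoin_mid 0.74 [0.5269 0.0338 0.0121]
quoin_mid 0.57 [0.5978 0.0393 0.0118]
ink_tin_red 0.92 [ 3.903e-01  1.152e-01 -1.000e-04]
   mask 0.73 1309 z 0.0412 [387.3 111.9] [70.  69.2] 88.2
thin_brush 0.75 [0.5461 0.1533 0.0011]
   mask 0.68 271 z 0.0068 [544.4 154. ] [188.2   6.8] 10.7
```

View pics/top0.png

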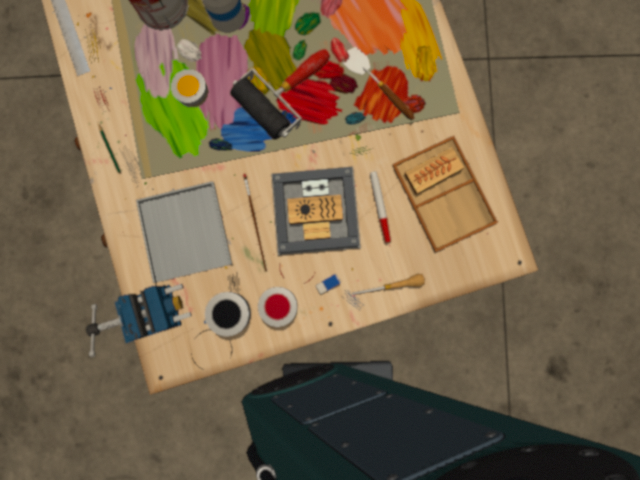

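View pics/scene0.png

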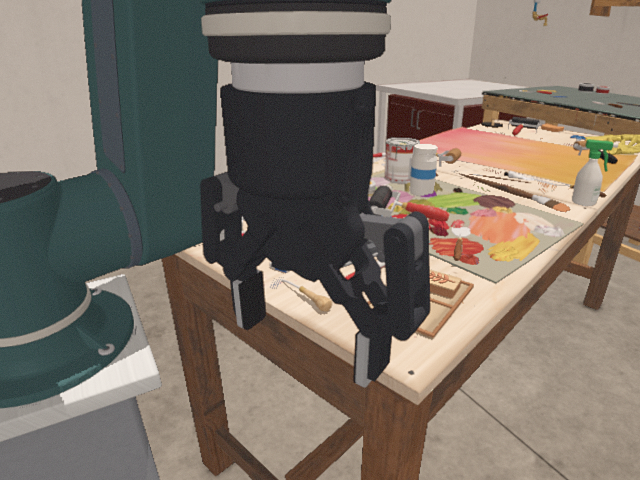

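The top view shows the chase at pixel (318,210) with the quoin above the block at (315,187) and the furniture below it at (316,231). The galley is at (185,232), the tray with the leaf block at (437,173), the red tin at (277,307) and the brush at (255,222). The network agrees, apart from one wrong "quoin" hit on the furniture.

```bash
R='{"x":0.8,"y":1.0,"z":0.3,"roll":1.0,"hand":0}'; python3 -m pendant '[{"x":0.8,"y":1.0,"z":0.3,"roll":1.0,"hand":0},{"x":0.8,"y":1.0,"z":0.3,"roll":1.0,"hand":0},{"x":0.8,"y":1.0,"z":0.3,"roll":1.0,"hand":0},{"x":0.8,"y":1.0,"z":0.3,"roll":1.0,"hand":0},{"x":0.8,"y":1.0,"z":0.3,"roll":1.0,"hand":0},{"x":0.8,"y":1.0,"z":0.3,"roll":1.0,"hand":0},{"x":0.8,"y":1.0,"z":0.3,"roll":1.0,"hand":0},{"x":0.8,"y":1.0,"z":0.3,"roll":1.0,"hand":0},{"x":0.8,"y":1.0,"z":0.3,"roll":1.0,"hand":0},{"x":0.8,"y":1.0,"z":0.3,"roll":1.0,"hand":0},{"x":0.8,"y":1.0,"z":0.3,"roll":1.0,"hand":0},{"x":0.8,"y":1.0,"z":0.3,"roll":1.0,"hand":0}]'
python3 -c "
from h import *
print(vision.get_calibration('wrist'))"
```

```text
time: 2.25
position: [0.3783, -0.2775, 0.2547]
orientation: [[-0.417, 0.909, 0.0], [0.909, 0.417, -0.0], [-0.0, 0.0, -1.0]]
force: [0.2, 0.1, 0.4]
width: 0.0854
{'vfov': 67.77660217097807, 'cx': 315.8324266486324, 'cy': 238.51720101496517, 'k1': 0.016450400928099466, 'mount': array([[ 9.78421341e-05,  9.57528768e-01,  2.88337735e-01,
         7.37486586e-02],
       [ 9.99999967e-01, -1.61803075e-04,  1.97993398e-04,
        -3.22673849e-04],
       [ 2.36238307e-04,  2.88337706e-01, -9.57528752e-01,
        -1.78655056e-01],
       [ 0.00000000e+00,  0.00000000e+00,  0.00000000e+00,
         1.00000000e+00]])}
```

```bash
python3 -m pendant '[{"x":0.6,"y":1.0,"roll":0.76},{"x":0.6,"y":1.0,"roll":0.76},{"x":0.6,"y":1.0,"roll":0.76},{"x":0.6,"y":1.0,"roll":0.76},{"x":0.6,"y":1.0,"roll":0.76},{"x":0.6,"y":1.0,"roll":0.76},{"x":0.6,"y":1.0,"roll":0.76},{"x":0.6,"y":1.0,"roll":0.76},{"x":0.6,"y":1.0,"roll":0.76}]'
python3 -m pendant '[{"x":0.3,"y":0.55},{"x":0.3,"y":0.55},{"x":0.3,"y":0.55},{"x":0.3,"y":0.55},{"x":0.3,"y":0.55}]'
cat >> h.py <<'E'
def survey(names,name,cam='wrist'):
    im,d,T,c=look(cam,name)
    for n in names:
        for r in spotter.place_of(n,cam)[:2]:
            print(n,round(r['score'],2),((T@np.r_[r['centre'],1])[:3]*1000).round(1))
        s=spotter.silhouettes(n,cam)
        for q in s[:1]:
            P,z,r=topc(q['mask'],d,T,c,cam); print('   mask',round(q['score'],2),q['mask'].sum(),'z',(z*1000).round(1),np.round(r[0],1),np.round(r[1],1),round(r[2],1))
    return im,d,T,c
E
python3 - <<'E'
from h import *
o=arm.get_obs();print(np.round(o['q'],1),np.round(o['position'],4))
survey(['chase','sun_block_mid','furniture_mid','quoin_mid'],'w1')
E
```

```text
[-46.2   8.8  -1.8  79.4  -0.   19.1] [ 0.3783 -0.2775  0.2547]
   mask 0.81 6629 z 21.7 [564.3 -17.4] [147.5  36.7] 2.6
   mask 0.71 2282 z 25.9 [563.3   9.8] [47.  40.8] 2.6
   mask 0.64 288 z 23.7 [590.6  19.4] [10.8 20.8] 39.5schema error: expected keys hand, x, y, z, roll
schema error: expected keys hand, x, y, z, roll
```

View pics/w1.png

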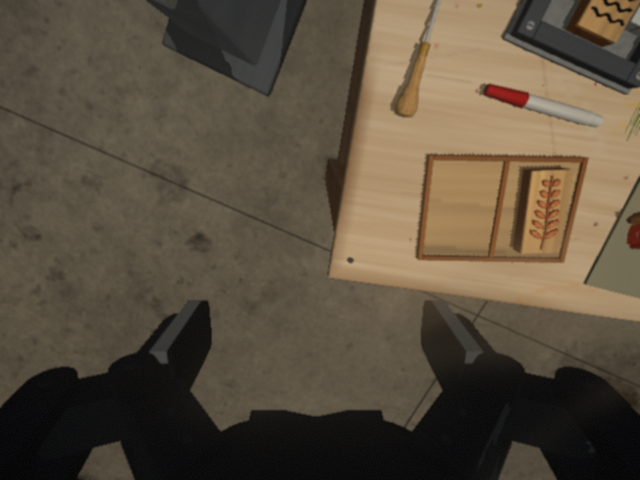

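The rows need all five keys, so the arm didn't move. This wrist picture shows the tray whole (pixels 418–587 by 155–262) and the leaf block at (545,210), so I'll measure the tray from here and then go on.

```bash
python3 -c "
from h import *
survey(['block_tray','leaf_block_mid'],'w1b')"
python3 -m pendant '[{"x":0.6,"y":1.0,"z":0,"hand":0,"roll":0.76},{"x":0.6,"y":1.0,"z":0,"hand":0,"roll":0.76},{"x":0.6,"y":1.0,"z":0,"hand":0,"roll":0.76},{"x":0.6,"y":1.0,"z":0,"hand":0,"roll":0.76},{"x":0.6,"y":1.0,"z":0,"hand":0,"roll":0.76},{"x":0.6,"y":1.0,"z":0,"hand":0,"roll":0.76},{"x":0.6,"y":1.0,"z":0,"hand":0,"roll":0.76},{"x":0.6,"y":1.0,"z":0,"hand":0,"roll":0.76},{"x":0.6,"y":1.0,"z":0,"hand":0,"roll":0.76}]'
python3 -m pendant '[{"x":0.1,"y":0.55,"z":0,"hand":0,"roll":0},{"x":0.1,"y":0.55,"z":0,"hand":0,"roll":0},{"x":0.1,"y":0.55,"z":0,"hand":0,"roll":0},{"x":0.1,"y":0.55,"z":0,"hand":0,"roll":0},{"x":0.1,"y":0.55,"z":0,"hand":0,"roll":0}]'
python3 - <<'E'
from h import *
o=arm.get_obs();print(np.round(o['q'],1),np.round(o['position'],4))
survey(['chase','sun_block_mid','furniture_mid','quoin_mid'],'w2')
E
```

```text
block_tray 0.91 [ 5.877e+02 -2.030e+02 -4.000e-01]
   mask 0.94 12272 z 8.0 [ 586.7 -202.9] [185.6 130.7] 23.5
leaf_block_mid 0.8 [ 627.3 -180.4   18.8]
leaf_block_mid 0.51 [ 586.2 -205.    -0.6]
   mask 0.92 4076 z 25.6 [ 627.8 -182.9] [ 47.2 100. ] 26.5
time: 3.85
position: [0.4983, -0.0774, 0.2546]
orientation: [[-0.999, -0.054, -0.0], [-0.054, 0.999, 0.0], [0.0, 0.0, -1.0]]
force: [0.8, -1.2, 0.2]
width: 0.0857
time: 4.35
position: [0.5182, 0.0321, 0.2546]
orientation: [[-0.999, -0.052, -0.0], [-0.052, 0.999, -0.0], [0.0, -0.0, -1.0]]
force: [-0.5, -0.7, -0.6]
width: 0.0852
[-5.4 13.9  4.9 81.  -0.  -8.4] [0.5182 0.0321 0.2546]
   mask 0.83 9993 z 22.0 [562.2  39.3] [148.  148.1] 3.3
   mask 0.95 3315 z 26.3 [560.8  40. ] [49.3 99. ] 1.4
furniture_mid 0.63 [559.   38.6  13.8]
furniture_mid 0.59 [519.3  40.4  15.3]
   mask 0.78 1081 z 24.1 [522.2  37.9] [28.4 48.1] 2.9
quoin_mid 0.81 [600.7  36.1  14.6]
   mask 0.86 856 z 24.4 [599.5  38. ] [31.  46.9] 2.0
```

View pics/w2.png

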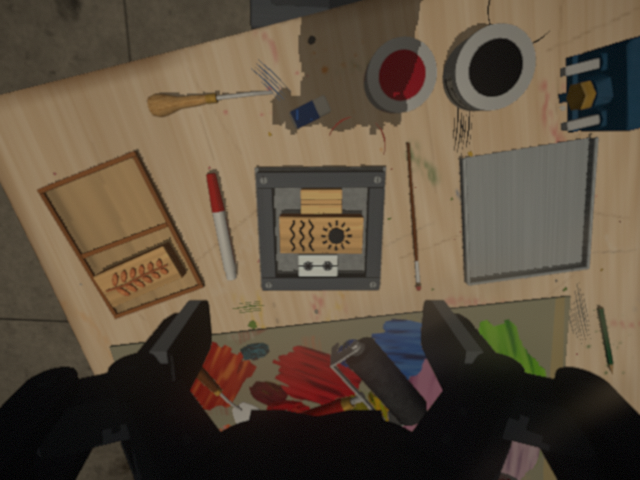

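The wrist view shows the chase at pixel (320,228), the furniture at (320,201), the sun block at (322,235), the quoin at (318,265), the galley at (528,210) and the brush at (412,215). Wrist and top agree within about 1 mm. I'll close the fingers part-way so they clear the frame, and go down over the furniture.

```bash
python3 -m pendant '[{"x":0.022,"y":0.03,"z":-0.5,"hand":0.22,"roll":0},{"x":0.022,"y":0.03,"z":-1.0,"hand":0.22,"roll":0},{"x":0.022,"y":0.03,"z":-1.0,"hand":0.22,"roll":0},{"x":0.022,"y":0.03,"z":-1.0,"hand":0.22,"roll":0},{"x":0.022,"y":0.03,"z":-1.0,"hand":0.22,"roll":0},{"x":0.022,"y":0.03,"z":-1.0,"hand":0.22,"roll":0},{"x":0.022,"y":0.03,"z":-1.0,"hand":0.22,"roll":0},{"x":0.022,"y":0.03,"z":-1.0,"hand":0.22,"roll":0}]' 40
python3 - <<'E'
from h import *
survey(['furniture_mid','galley'],'w3')
look('scene','s3')
E
```

```text
time: 5.6
position: [0.5243, 0.0381, 0.057]
orientation: [[-0.999, -0.053, 0.004], [-0.053, 0.999, -0.0], [-0.004, -0.0, -1.0]]
force: [0.2, 0.3, 0.5]
width: 0.0667
   mask 0.7 16525 z 7.5 [541.1 232.9] [165.5  54.5] 19.0
   mask 0.72 16634 z 7.6 [539.3 239.2] [162.7  55.8] 13.9
```

View pics/w3.png

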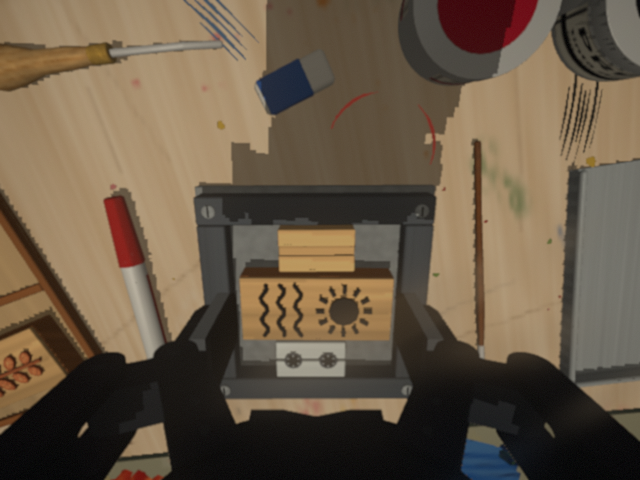

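View pics/s3.png

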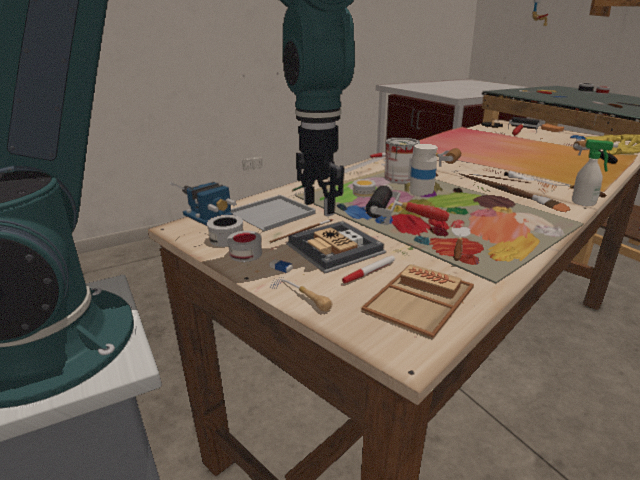

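The furniture sits at pixel (316,250), exactly under the projected TCP, and the scene view shows the gripper above the chase. Descending.

```bash
python3 -m pendant '[{"x":-0.008,"y":0,"z":-0.12,"hand":0.22,"roll":0},{"x":-0.008,"y":0,"z":-0.235,"hand":0.22,"roll":0},{"x":-0.008,"y":0,"z":-0.235,"hand":0.22,"roll":0},{"x":-0.008,"y":0,"z":-0.235,"hand":0.22,"roll":0},{"x":-0.008,"y":0,"z":-0.235,"hand":0.6,"roll":0},{"x":-0.008,"y":0,"z":-0.235,"hand":0.6,"roll":0},{"x":-0.008,"y":0,"z":-0.235,"hand":0.6,"roll":0},{"x":-0.008,"y":0,"z":-0.235,"hand":0.6,"roll":0},{"x":-0.008,"y":0,"z":-0.235,"hand":0.6,"roll":0}]' 40
python3 - <<'E'
from h import *
look('wrist','w4')
E
```

```text
time: 6.8
position: [0.5214, 0.0383, 0.0083]
orientation: [[-0.999, -0.053, 0.001], [-0.053, 0.999, -0.0], [-0.001, -0.0, -1.0]]
force: [0.1, 0.0, 0.6]
width: 0.0343
```

View pics/w4.png

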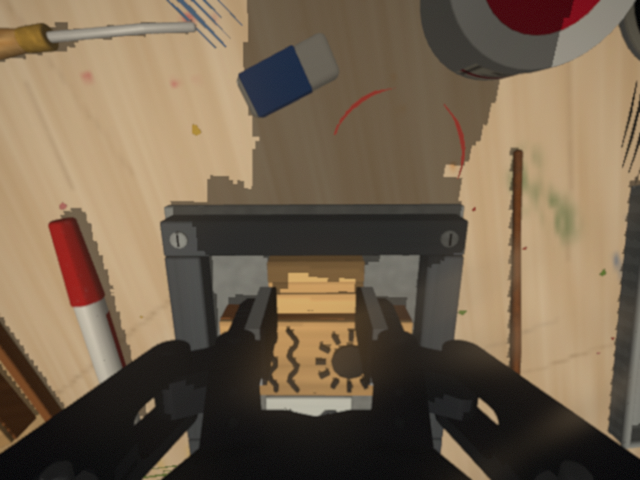

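Run:
```python
from h import *
im,d,T,c=look('wrist')
for uv in [(316,262),(316,275),(316,283),(316,295),(316,303),(316,312),(300,350),(262,295),(270,300),(258,310),(370,295),(378,310),(290,283),(345,283),(215,320),(190,228)]:
    print(uv,(pts('wrist',d,T,c,[uv])[0]*1000).round(1))
cv2.imwrite('pics/w4z.png',cv2.resize(im[200:420,150:480,::-1],None,fx=2.4,fy=2.4,interpolation=cv2.INTER_CUBIC))
```

```text
(316, 262) [509.   37.9  22.3]
(316, 275) [515.3  38.2  23.7]
(316, 283) [520.5  38.5  21.7]
(316, 295) [526.3  38.8  23.2]
(316, 303) [530.6  39.   23.5]
(316, 312) [536.   39.3  22.8]
(300, 350) [557.6  32.1  24.5]
(262, 295) [511.4  16.4  56.5]
(270, 300) [510.8  20.2  61.8]
(258, 310) [510.4  17.   70.8]
(370, 295) [508.6  59.3  57.6]
(378, 310) [508.7  60.5  69.5]
(290, 283) [521.   25.5  22.1]
(345, 283) [519.5  52.9  22.1]
(215, 320) [553.7 -17.3   5.1]
(190, 228) [495.6 -23.7  20.2]
```

View pics/w4z.png

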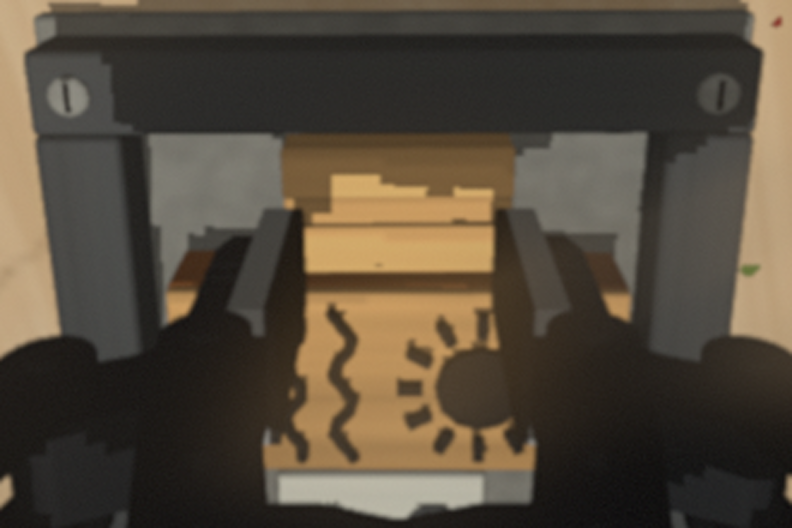

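Run:
```python
from h import *
im,d,T,c=look('wrist')
for v in range(280,345,6):
    print(v,[ (u,)+tuple((pts('wrist',d,T,c,[(u,v)])[0]*1000).round(0).astype(int)) for u in range(244,284,5)])
print(arm.get_obs()['position'],arm.get_obs()['width'])
```

```text
280 [(244, np.int64(528), np.int64(-1), np.int64(5)), (249, np.int64(528), np.int64(2), np.int64(5)), (254, np.int64(528), np.int64(5), np.int64(5)), (259, np.int64(528), np.int64(7), np.int64(5)), (264, np.int64(527), np.int64(10), np.int64(5)), (269, np.int64(519), np.int64(15), np.int64(25)), (274, np.int64(519), np.int64(18), np.int64(23)), (279, np.int64(519), np.int64(20), np.int64(23))]
286 [(244, np.int64(531), np.int64(-1), np.int64(5)), (249, np.int64(531), np.int64(2), np.int64(6)), (254, np.int64(531), np.int64(5), np.int64(5)), (259, np.int64(531), np.int64(8), np.int64(6)), (264, np.int64(531), np.int64(10), np.int64(6)), (269, np.int64(523), np.int64(15), np.int64(21)), (274, np.int64(523), np.int64(18), np.int64(22)), (279, np.int64(523), np.int64(20), np.int64(22))]
292 [(244, np.int64(535), np.int64(-1), np.int64(6)), (249, np.int64(535), np.int64(2), np.int64(5)), (254, np.int64(535), np.int64(5), np.int64(6)), (259, np.int64(511), np.int64(15), np.int64(54)), (264, np.int64(511), np.int64(17), np.int64(54)), (269, np.int64(511), np.int64(19), np.int64(54)), (274, 
[... 2687 characters left out ...]
int64(513), np.int64(19), np.int64(83)), (264, np.int64(513), np.int64(21), np.int64(82)), (269, np.int64(520), np.int64(21), np.int64(70)), (274, np.int64(528), np.int64(22), np.int64(57)), (279, np.int64(548), np.int64(21), np.int64(25))]
340 [(244, np.int64(510), np.int64(16), np.int64(91)), (249, np.int64(510), np.int64(17), np.int64(91)), (254, np.int64(510), np.int64(19), np.int64(91)), (259, np.int64(515), np.int64(19), np.int64(83)), (264, np.int64(515), np.int64(21), np.int64(82)), (269, np.int64(521), np.int64(21), np.int64(72)), (274, np.int64(530), np.int64(22), np.int64(59)), (279, np.int64(552), np.int64(21), np.int64(25))]
[0.52127706 0.03828241 0.0081131 ] 0.03440584514348581
```

Run:
```python
from h import *
im,d,T,c=look('scene')
cv2.imwrite('pics/s4z.png',cv2.resize(im[120:300,240:440,::-1],None,fx=3.3,fy=3.3,interpolation=cv2.INTER_CUBIC))
v,u=np.nonzero((d>0)); P=pts('scene',d,T,c,np.c_[u,v])
s=(abs(P[:,0]-.5214)<.02)&(abs(P[:,1]-.038)<.045)&(P[:,2]>.03)&(P[:,2]<.12)
Q=P[s]; 
for a in np.arange(.03,.12,.006):
    q=Q[(Q[:,2]>=a)&(Q[:,2]<a+.006)]
    print(a.round(3),len(q), (q.min(0)*1000).round() if len(q) else '', (q.max(0)*1000).round() if len(q) else '')
```

```text
0.03 0  
0.036 0  
0.042 23 [511.  14.  45.] [532.  63.  48.]
0.048 44 [511.   9.  48.] [533.  61.  54.]
0.054 59 [510.   6.  54.] [532.  62.  60.]
0.06 59 [510.   5.  60.] [533.  61.  66.]
0.066 59 [510.   6.  66.] [532.  63.  72.]
0.072 63 [509.   5.  72.] [532.  60.  78.]
0.078 56 [510.   5.  78.] [532.  63.  84.]
0.084 37 [507.   6.  84.] [531.  77.  90.]
0.09 60 [507.  -7.  90.] [526.  82.  96.]
0.096 69 [507.  -7.  96.] [535.  83. 102.]
0.102 44 [507.  -6. 102.] [532.  83. 108.]
0.108 61 [503.  -7. 108.] [526.  83. 114.]
0.114 66 [504.  10. 114.] [532.  82. 120.]
```

View pics/s4z.png

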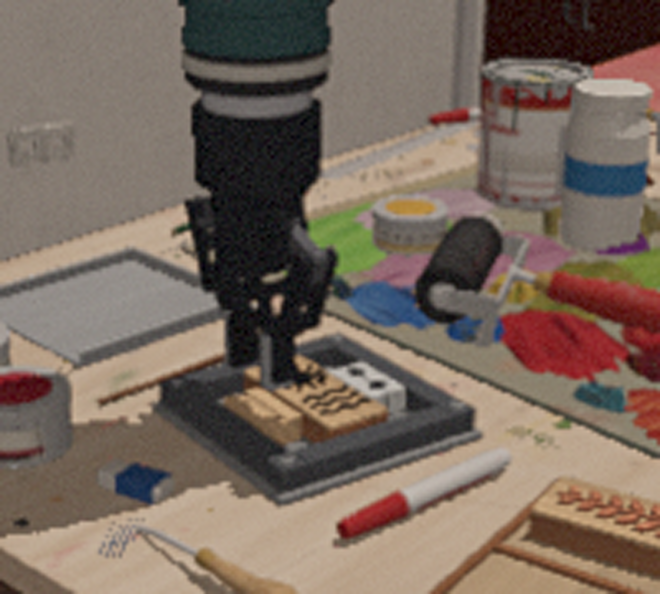

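Both cameras show the real fingertips at z≈46 mm while the reported TCP z is 8 mm, so the tips end about 38 mm behind the reported TCP. The lateral position agrees. So the fingers closed in the air above the furniture and touched nothing. I'll reopen and go down in steps, using the seen tip height.

```bash
cat >> h.py <<'E'
def tips(cam='scene',r=.06):
    im,d,T,c=look(cam); o=arm.get_obs(); p=np.array(o['position']); R=np.array(o['orientation'])
    v,u=np.nonzero(d>0); P=pts(cam,d,T,c,np.c_[u,v]); L=(P-p)@R
    # only connected dark finger pixels: within pad width and near
    dark=im[v,u].max(1)<110
    s=(abs(L[:,0])<.016)&(abs(L[:,1])<r)&(L[:,2]>-.09)&(L[:,2]<.02)&dark
    for z in np.arange(-.07,.02,.004):
        q=L[s&(L[:,2]>=z)&(L[:,2]<z+.004)]
        if len(q)>3: print('toolz %.0f n%d y[%.0f %.0f] worldz %.0f'%(z*1000,len(q),q[:,1].min()*1000,q[:,1].max()*1000,(p[2]-z)*1000))
    print(p.round(4),o['width'])
E
python3 -m pendant '[{"x":0.005,"y":0,"z":0,"hand":0.22,"roll":0},{"x":0.005,"y":0,"z":0,"hand":0.22,"roll":0},{"x":0.005,"y":0,"z":0,"hand":0.22,"roll":0},{"x":0.005,"y":0,"z":0,"hand":0.22,"roll":0},{"x":0.005,"y":0,"z":0,"hand":0.22,"roll":0}]' 40
python3 -c "
from h import *
tips()"
```

```text
time: 7.5
position: [0.5223, 0.0383, 0.0081]
orientation: [[-0.999, -0.054, 0.001], [-0.054, 0.999, -0.0], [-0.001, -0.0, -1.0]]
force: [-0.6, -0.1, 0.0]
width: 0.0665
toolz -70 n41 y[-48 39] worldz 78
toolz -66 n38 y[-49 41] worldz 74
toolz -62 n31 y[-49 39] worldz 70
toolz -58 n36 y[-48 38] worldz 66
toolz -54 n35 y[-47 38] worldz 62
toolz -50 n27 y[-43 36] worldz 58
toolz -46 n19 y[-43 35] worldz 54
toolz -18 n7 y[-27 59] worldz 26
toolz -14 n60 y[-59 59] worldz 22
toolz -10 n20 y[-25 57] worldz 18
toolz -6 n15 y[-24 58] worldz 14
toolz -2 n14 y[-27 57] worldz 10
toolz 2 n8 y[-32 57] worldz 6
[0.5223 0.0383 0.0081] 0.06639128469231874
```

```bash
python3 -m pendant '[{"x":0,"y":0,"z":-0.08,"hand":0.22,"roll":0},{"x":0,"y":0,"z":-0.15,"hand":0.22,"roll":0},{"x":0,"y":0,"z":-0.15,"hand":0.22,"roll":0},{"x":0,"y":0,"z":-0.15,"hand":0.22,"roll":0}]' 40
python3 -m pendant '[{"x":0,"y":0,"z":-0.045,"hand":0.22,"roll":0},{"x":0,"y":0,"z":-0.045,"hand":0.22,"roll":0},{"x":0,"y":0,"z":-0.045,"hand":0.22,"roll":0},{"x":0,"y":0,"z":-0.045,"hand":0.6,"roll":0},{"x":0,"y":0,"z":-0.045,"hand":0.6,"roll":0},{"x":0,"y":0,"z":-0.045,"hand":0.6,"roll":0},{"x":0,"y":0,"z":-0.045,"hand":0.6,"roll":0},{"x":0,"y":0,"z":-0.045,"hand":0.6,"roll":0}]' 40
python3 - <<'E'
from h import *
look('wrist','w5')
E
```

```text
time: 7.95
position: [0.5222, 0.0383, -0.0217]
orientation: [[-0.999, -0.053, 0.0], [-0.053, 0.999, 0.0], [-0.0, -0.0, -1.0]]
force: [0.4, -0.1, 0.6]
width: 0.0665
time: 8.75
position: [0.5224, 0.0383, -0.0303]
orientation: [[-0.999, -0.054, 0.001], [-0.054, 0.999, -0.0], [-0.001, -0.0, -1.0]]
force: [-1.5, -1.2, 6.0]
width: 0.0471
```

View pics/w5.png

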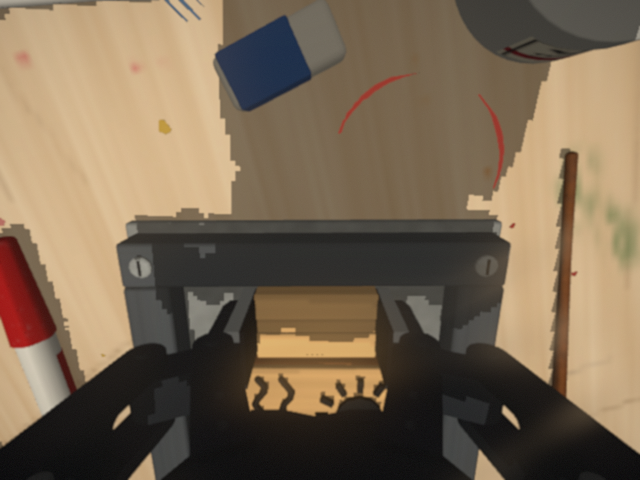

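The fingers are at 47 mm on the 48 mm piece (pixel (316,325), between the pads), so it's gripped. Lifting and carrying it towards the galley.

```bash
python3 -m pendant '[{"x":0,"y":0,"z":0.1,"hand":0.6,"roll":0},{"x":0,"y":0,"z":0.2,"hand":0.6,"roll":0},{"x":0,"y":0,"z":0.35,"hand":0.6,"roll":0},{"x":0,"y":0,"z":0.4,"hand":0.6,"roll":0},{"x":-0.03,"y":0.2,"z":0.4,"hand":0.6,"roll":0},{"x":-0.06,"y":0.4,"z":0.4,"hand":0.6,"roll":0},{"x":-0.08,"y":0.6,"z":0.4,"hand":0.6,"roll":0},{"x":-0.11,"y":0.8,"z":0.4,"hand":0.6,"roll":0},{"x":-0.11,"y":1.0,"z":0.4,"hand":0.6,"roll":0},{"x":-0.11,"y":1.0,"z":0.4,"hand":0.6,"roll":0},{"x":-0.11,"y":1.0,"z":0.4,"hand":0.6,"roll":0}]'
python3 - <<'E'
from h import *
look('wrist','w6')
im,d,T,c=look('scene'); cv2.imwrite('pics/s6.png',cv2.resize(im[120:300,200:400,::-1],None,fx=3.3,fy=3.3))
survey(['galley','chase'],None,'top')
E
```

```text
time: 9.9
position: [0.5, 0.2388, 0.0492]
orientation: [[-0.998, -0.055, 0.0], [-0.055, 0.998, -0.0], [-0.0, -0.0, -1.0]]
force: [-0.8, -1.5, -1.2]
width: 0.0474
   mask 0.95 2593 z 4.8 [536.6 265.3] [166.1 111. ] 10.8
chase 0.6 [566.6  41.2   3.5]
   mask 0.66 5090 z 23.1 [563.1  39.7] [148.2 148.1] 3.3
```

View pics/s6.png

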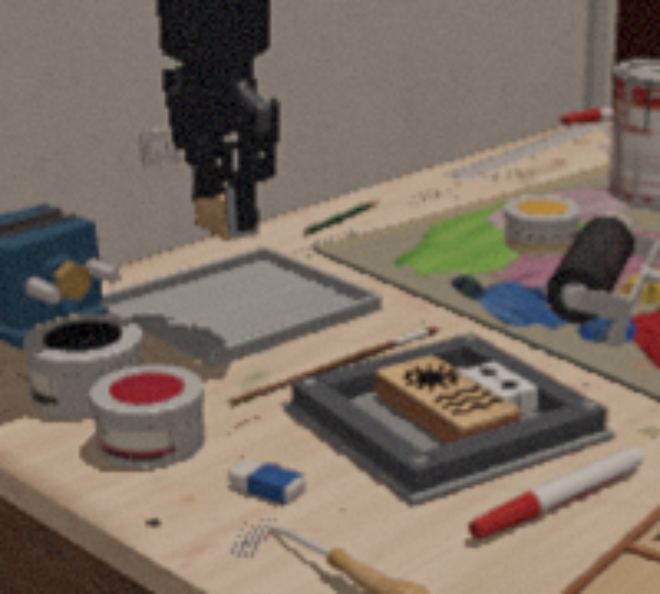

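View pics/w6.png

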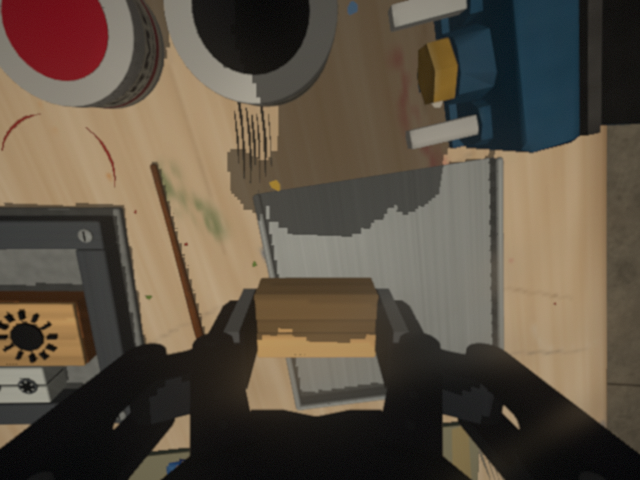

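The furniture is held level between the pads (wrist pixel (316,320)). Lowering it onto the galley.

```bash
python3 -m pendant '[{"x":0.04,"y":0.15,"z":0,"hand":0.6,"roll":0},{"x":0.075,"y":0.21,"z":-0.1,"hand":0.6,"roll":0},{"x":0.075,"y":0.21,"z":-0.25,"hand":0.6,"roll":0},{"x":0.075,"y":0.21,"z":-0.36,"hand":0.6,"roll":0},{"x":0.075,"y":0.21,"z":-0.41,"hand":0.6,"roll":0},{"x":0.075,"y":0.21,"z":-0.41,"hand":0.6,"roll":0},{"x":0.075,"y":0.21,"z":-0.41,"hand":0.6,"roll":0}]'
python3 -m pendant '[{"x":0,"y":0,"z":0,"hand":0.3,"roll":0},{"x":0,"y":0,"z":0,"hand":0.22,"roll":0},{"x":0,"y":0,"z":0,"hand":0.22,"roll":0},{"x":0,"y":0,"z":0,"hand":0.22,"roll":0},{"x":0,"y":0,"z":0.3,"hand":0.22,"roll":0},{"x":0,"y":0,"z":0.5,"hand":0.22,"roll":0},{"x":0,"y":-0.2,"z":0.5,"hand":0.22,"roll":0},{"x":0.1,"y":-0.4,"z":0.5,"hand":0.22,"roll":0},{"x":0.2,"y":-0.6,"z":0.5,"hand":0.22,"roll":0},{"x":0.3,"y":-0.8,"z":0.5,"hand":0.22,"roll":0},{"x":0.42,"y":-1.0,"z":0.5,"hand":0.22,"roll":0},{"x":0.42,"y":-1.0,"z":0.5,"hand":0.22,"roll":0},{"x":0.42,"y":-1.0,"z":0.5,"hand":0.22,"roll":0}]'
python3 - <<'E'
from h import *
survey(['furniture_mid','quoin_mid','sun_block_mid'],'t7','top')
survey(['furniture_mid','quoin_mid','sun_block_mid'],'w7','wrist')
E
```

```text
time: 10.95
position: [0.516, 0.2794, -0.0317]
orientation: [[-0.999, -0.052, 0.001], [-0.052, 0.999, 0.0], [-0.001, 0.0, -1.0]]
force: [0.2, 1.1, -0.6]
width: 0.0468
time: 12.25
position: [0.6001, 0.0786, 0.0681]
orientation: [[-0.999, -0.05, 0.001], [-0.05, 0.999, 0.0], [-0.001, 0.0, -1.0]]
force: [0.1, 0.6, 0.4]
width: 0.0666
quoin_mid 0.55 [596.9  39.8  14.3]
   mask 0.59 272 z 27.6 [565.2   1.5] [45.9 22.1] 4.8
   mask 0.91 2272 z 19.7 [517.1 264.3] [28.6 19.6] 5.5
quoin_mid 0.63 [599.7  36.4  12.3]
   mask 0.67 3203 z 24.3 [600.5  38.3] [31.  48.2] 3.3
   mask 0.64 11729 z 26.5 [562.9  40.3] [45.3 98.8] 3.0
```

View pics/t7.png

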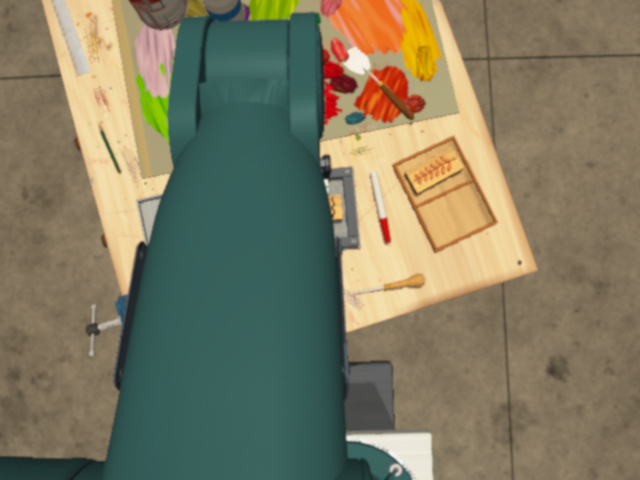

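View pics/w7.png

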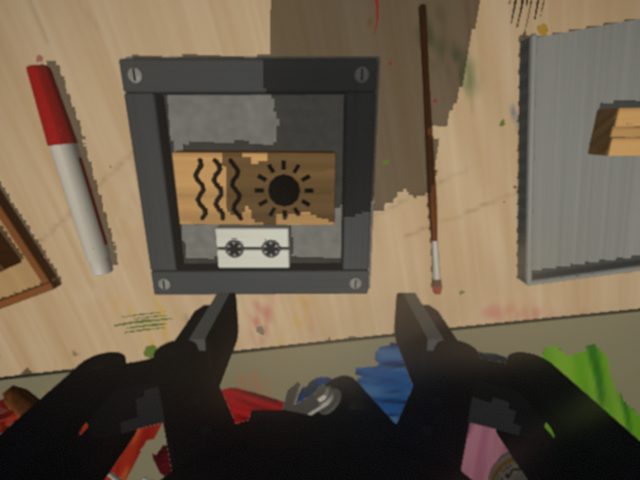

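The furniture lies flat on the galley (top at 20 mm; pixel (615,132)). The quoin is at pixel (253,248), world (600,38). Now for the quoin.

```bash
python3 -m pendant '[{"x":0,"y":-0.2,"z":0,"hand":0.22,"roll":0},{"x":0,"y":-0.2,"z":-0.1,"hand":0.22,"roll":0},{"x":0,"y":-0.2,"z":-0.3,"hand":0.22,"roll":0},{"x":0,"y":-0.2,"z":-0.42,"hand":0.22,"roll":0},{"x":0,"y":-0.2,"z":-0.495,"hand":0.22,"roll":0},{"x":0,"y":-0.2,"z":-0.495,"hand":0.22,"roll":0},{"x":0,"y":-0.2,"z":-0.495,"hand":0.22,"roll":0},{"x":0,"y":-0.2,"z":-0.495,"hand":0.6,"roll":0},{"x":0,"y":-0.2,"z":-0.495,"hand":0.6,"roll":0},{"x":0,"y":-0.2,"z":-0.495,"hand":0.6,"roll":0},{"x":0,"y":-0.2,"z":-0.495,"hand":0.6,"roll":0},{"x":0,"y":-0.2,"z":-0.495,"hand":0.6,"roll":0}]' 50
python3 -m pendant '[{"x":0,"y":0,"z":0.1,"hand":0.6,"roll":0},{"x":0,"y":0,"z":0.2,"hand":0.6,"roll":0},{"x":0,"y":0,"z":0.35,"hand":0.6,"roll":0},{"x":0,"y":0,"z":0.4,"hand":0.6,"roll":0},{"x":-0.03,"y":0.2,"z":0.4,"hand":0.6,"roll":0},{"x":-0.06,"y":0.4,"z":0.4,"hand":0.6,"roll":0},{"x":-0.1,"y":0.6,"z":0.4,"hand":0.6,"roll":0},{"x":-0.14,"y":0.8,"z":0.4,"hand":0.6,"roll":0},{"x":-0.14,"y":1.0,"z":0.4,"hand":0.6,"roll":0},{"x":-0.14,"y":1.0,"z":0.4,"hand":0.6,"roll":0},{"x":-0.14,"y":1.0,"z":0.4,"hand":0.6,"roll":0}]'
python3 -c "
from h import *
look('wrist','w8')"
```

```text
time: 14.15
position: [0.6008, 0.0394, -0.0292]
orientation: [[-0.999, -0.052, 0.003], [-0.052, 0.999, -0.0], [-0.003, -0.0, -1.0]]
force: [-0.9, -0.3, 6.6]
width: 0.0469
time: 15.25
position: [0.5725, 0.2401, 0.0505]
orientation: [[-0.999, -0.054, 0.003], [-0.054, 0.999, -0.0], [-0.003, -0.001, -1.0]]
force: [0.2, -1.5, -1.1]
width: 0.0473
```

View pics/w8.png

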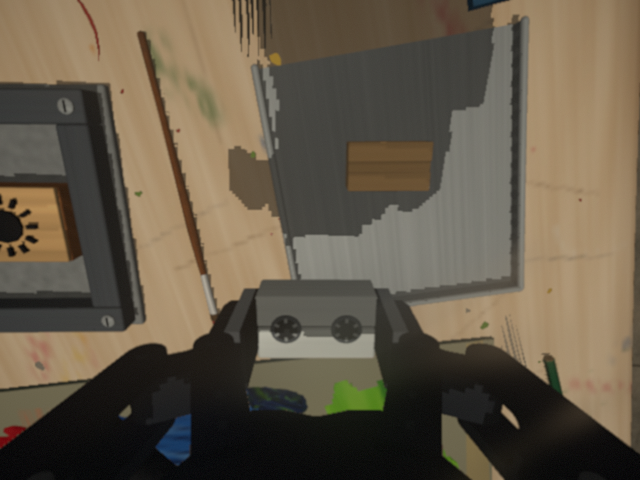

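```bash
python3 -m pendant '[{"x":0,"y":0.22,"z":0,"hand":0.6,"roll":0},{"x":0,"y":0.22,"z":-0.1,"hand":0.6,"roll":0},{"x":0,"y":0.22,"z":-0.25,"hand":0.6,"roll":0},{"x":0,"y":0.22,"z":-0.36,"hand":0.6,"roll":0},{"x":0,"y":0.22,"z":-0.415,"hand":0.6,"roll":0},{"x":0,"y":0.22,"z":-0.415,"hand":0.6,"roll":0},{"x":0,"y":0.22,"z":-0.415,"hand":0.6,"roll":0},{"x":0,"y":0.22,"z":-0.415,"hand":0.3,"roll":0},{"x":0,"y":0.22,"z":-0.415,"hand":0.22,"roll":0},{"x":0,"y":0.22,"z":-0.415,"hand":0.22,"roll":0},{"x":0,"y":0.22,"z":-0.415,"hand":0.22,"roll":0},{"x":0,"y":0.22,"z":-0.3,"hand":0.22,"roll":0},{"x":0,"y":0.22,"z":-0.1,"hand":0.22,"roll":0},{"x":0,"y":0.22,"z":0.1,"hand":0.22,"roll":0},{"x":0,"y":0.22,"z":0.3,"hand":0.22,"roll":0},{"x":0,"y":0.22,"z":0.4,"hand":0.22,"roll":0},{"x":0,"y":0.22,"z":0.4,"hand":0.22,"roll":0}]'
python3 - <<'E'
from h import *
o=arm.get_obs();print(np.round(o['q'],1))
survey(['furniture_mid','quoin_mid','galley'],'w9','wrist')
E
```

```text
time: 17.0
position: [0.5741, 0.2838, 0.1337]
orientation: [[-0.999, -0.053, 0.008], [-0.053, 0.999, 0.001], [-0.008, 0.001, -1.0]]
force: [0.4, 0.1, -0.3]
width: 0.0665
[19.1 27.4  7.  69.2 -0.1 16. ]
furniture_mid 0.64 [517.3 280.7  12. ]
   mask 0.76 2122 z 20.1 [516.5 279.4] [27.2 47.8] 3.1
quoin_mid 0.61 [569.2 279.8   8.6]
   mask 0.95 1968 z 20.3 [573.9 282.4] [28.  47.9] 2.9
galley 0.63 [532.3 286.5  -1.4]
   mask 0.95 32094 z 2.8 [531.5 288.9] [166.3 159.3] 11.9
```

View pics/w9.png

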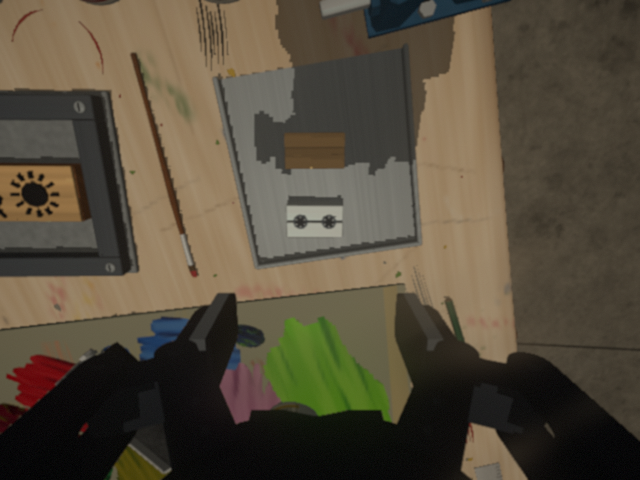

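Step 1 looks done: both spacers are flat and released on the galley (pixels (315,150) and (315,218), tops at 20 mm). Next is the sun block, with the tool turned -90°.

```bash
python3 -m pendant '[{"x":-0.056,"y":-0.2,"z":0,"hand":0.22,"roll":-1},{"x":-0.056,"y":-0.4,"z":0,"hand":0.22,"roll":-1},{"x":-0.056,"y":-0.6,"z":0,"hand":0.22,"roll":-1},{"x":-0.056,"y":-0.8,"z":0,"hand":0.22,"roll":-1},{"x":-0.056,"y":-1,"z":-0.1,"hand":0.22,"roll":-1},{"x":-0.056,"y":-1,"z":-0.3,"hand":0.22,"roll":-1},{"x":-0.056,"y":-1,"z":-0.3,"hand":0.22,"roll":-1},{"x":-0.056,"y":-1,"z":-0.3,"hand":0.22,"roll":-1},{"x":-0.056,"y":-1,"z":-0.3,"hand":0.22,"roll":-1},{"x":-0.056,"y":-1,"z":-0.3,"hand":0.22,"roll":-1},{"x":-0.056,"y":-1,"z":-0.3,"hand":0.22,"roll":-1},{"x":-0.056,"y":-1,"z":-0.3,"hand":0.22,"roll":-1},{"x":-0.056,"y":-1,"z":-0.3,"hand":0.22,"roll":-1}]'
python3 - <<'E'
from h import *
o=arm.get_obs();print(np.round(o['q'],1))
survey(['sun_block_mid','chase'],'w10','wrist')
E
```

```text
time: 18.65
position: [0.5608, 0.083, 0.0692]
orientation: [[-0.055, 0.998, -0.001], [0.998, 0.055, -0.002], [-0.002, -0.002, -1.0]]
force: [0.1, 0.5, -0.4]
width: 0.0663
[  0.2  23.  -11.   56.1  -0.1  87.1]
sun_block_mid 0.87 [563.2  43.4  17.5]
   mask 0.77 9001 z 26.5 [562.7  40.6] [ 45.2 100. ] 2.9
   mask 0.77 30788 z 21.7 [562.7  39.7] [148.2 149.2] 3.6
```

View pics/w10.png

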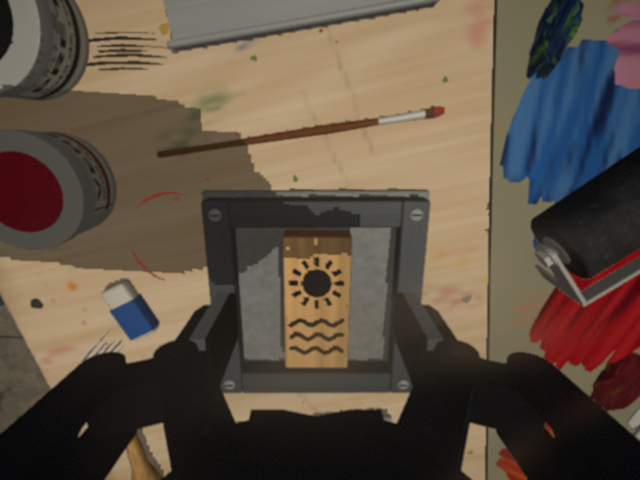

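The sun block is at pixel (317,300), world (562.7, 40.6). Descending and gripping.

```bash
python3 -m pendant '[{"x":0.01,"y":-0.21,"z":0,"hand":0.22,"roll":0},{"x":0.01,"y":-0.21,"z":-0.1,"hand":0.22,"roll":0},{"x":0.01,"y":-0.21,"z":-0.3,"hand":0.22,"roll":0},{"x":0.01,"y":-0.21,"z":-0.42,"hand":0.22,"roll":0},{"x":0.01,"y":-0.21,"z":-0.485,"hand":0.22,"roll":0},{"x":0.01,"y":-0.21,"z":-0.485,"hand":0.22,"roll":0},{"x":0.01,"y":-0.21,"z":-0.485,"hand":0.22,"roll":0},{"x":0.01,"y":-0.21,"z":-0.485,"hand":0.65,"roll":0},{"x":0.01,"y":-0.21,"z":-0.485,"hand":0.65,"roll":0},{"x":0.01,"y":-0.21,"z":-0.485,"hand":0.65,"roll":0},{"x":0.01,"y":-0.21,"z":-0.485,"hand":0.65,"roll":0},{"x":0.01,"y":-0.21,"z":-0.485,"hand":0.65,"roll":0}]' 50
python3 -m pendant '[{"x":0,"y":0,"z":0.1,"hand":0.65,"roll":0},{"x":0,"y":0,"z":0.2,"hand":0.65,"roll":0},{"x":0,"y":0,"z":0.35,"hand":0.65,"roll":0},{"x":0,"y":0,"z":0.4,"hand":0.65,"roll":0},{"x":0,"y":0,"z":0.4,"hand":0.65,"roll":0}]'
python3 -c "
from h import *
look('wrist','w11')"
```

```text
time: 20.1
position: [0.5637, 0.041, -0.0263]
orientation: [[-0.053, 0.999, 0.001], [0.999, 0.053, -0.002], [-0.002, 0.001, -1.0]]
force: [-0.5, 0.0, 6.4]
width: 0.0444
time: 20.6
position: [0.5648, 0.0409, 0.0551]
orientation: [[-0.053, 0.999, 0.004], [0.999, 0.053, -0.002], [-0.002, 0.004, -1.0]]
force: [-0.2, 1.3, -1.9]
width: 0.0449
```

View pics/w11.png

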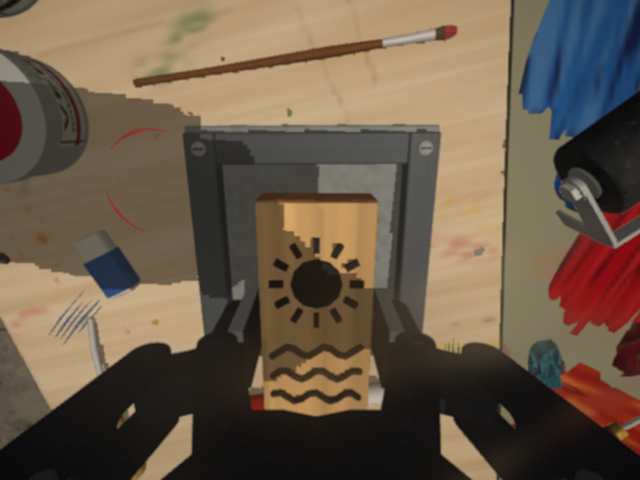

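The sun block hangs level in the grip (pixel (317,300), width 45 mm). Carrying it to the tray's -x bay at about (547, -221), with the yaw turned +20.5°.

```bash
python3 -m pendant '[{"x":-0.03,"y":-0.2,"z":0,"hand":0.65,"roll":0.08},{"x":-0.05,"y":-0.4,"z":0,"hand":0.65,"roll":0.15},{"x":-0.07,"y":-0.6,"z":0,"hand":0.65,"roll":0.228},{"x":-0.09,"y":-0.8,"z":0,"hand":0.65,"roll":0.228},{"x":-0.09,"y":-1,"z":0,"hand":0.65,"roll":0.228},{"x":-0.09,"y":-1,"z":0,"hand":0.65,"roll":0.228},{"x":-0.09,"y":-1,"z":0,"hand":0.65,"roll":0.228}]'
python3 - <<'E'
from h import *
survey(['block_tray','leaf_block_mid','sun_block_mid'],'w12','wrist')
survey(['block_tray','leaf_block_mid','sun_block_mid'],'t12','top')
E
```

```text
time: 21.35
position: [0.5451, -0.1594, 0.0523]
orientation: [[-0.399, 0.917, 0.001], [0.917, 0.399, 0.0], [-0.0, 0.001, -1.0]]
force: [-0.0, 0.8, -1.8]
width: 0.0448
   mask 0.79 9534 z 8.6 [ 587.2 -202.6] [184.3 130.3] 23.6
leaf_block_mid 0.85 [ 624.6 -180.8   17.5]
   mask 0.88 5152 z 25.7 [ 620.3 -166.2] [45.7 62.8] 26.8
sun_block_mid 0.75 [ 539.9 -158.8   92.9]
   mask 0.57 24869 z 105.2 [ 544.  -157.9] [45.3 95.4] 23.5
   mask 0.56 874 z 9.7 [ 630.3 -171.6] [ 81.9 107.2] 23.5
   mask 0.5 317 z 27.6 [ 634.3 -159.2] [38.3 85.4] 54.0
sun_block_mid 0.96 [ 549.2 -162.3   97.4]
   mask 0.79 561 z 107.9 [ 534.6 -130.9] [45.  39.8] 23.5
```

View pics/w12.png

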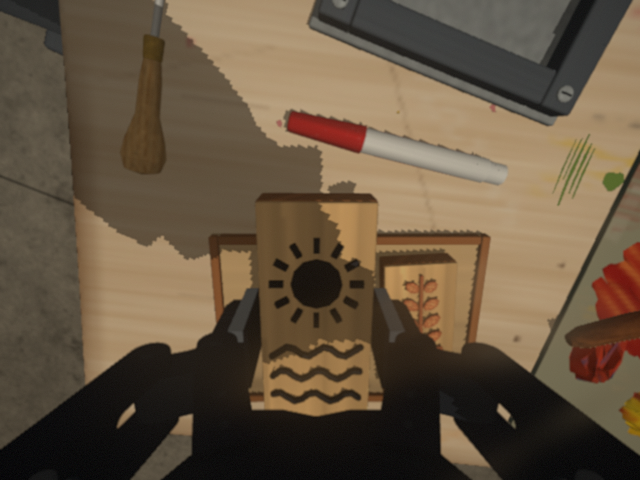

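The yaw matches the tray (23.5° against 23.6°). The bay centre is at (547, -220). Lowering and releasing.

```bash
python3 -m pendant '[{"x":0.01,"y":-0.2,"z":0,"hand":0.65,"roll":0},{"x":0.01,"y":-0.305,"z":0,"hand":0.65,"roll":0},{"x":0.01,"y":-0.305,"z":-0.1,"hand":0.65,"roll":0},{"x":0.01,"y":-0.305,"z":-0.25,"hand":0.65,"roll":0},{"x":0.01,"y":-0.305,"z":-0.34,"hand":0.65,"roll":0},{"x":0.01,"y":-0.305,"z":-0.393,"hand":0.65,"roll":0},{"x":0.01,"y":-0.305,"z":-0.393,"hand":0.65,"roll":0},{"x":0.01,"y":-0.305,"z":-0.393,"hand":0.65,"roll":0}]'
python3 -m pendant '[{"x":0,"y":0,"z":0,"hand":0.35,"roll":0},{"x":0,"y":0,"z":0,"hand":0.25,"roll":0},{"x":0,"y":0,"z":0,"hand":0.25,"roll":0},{"x":0,"y":0,"z":0,"hand":0.25,"roll":0},{"x":0,"y":0,"z":0.2,"hand":0.25,"roll":0},{"x":0,"y":0,"z":0.4,"hand":0.25,"roll":0},{"x":0.1,"y":0.15,"z":0.6,"hand":0.22,"roll":0},{"x":0.25,"y":0.35,"z":0.6,"hand":0.22,"roll":0.033},{"x":0.4,"y":0.4,"z":0.6,"hand":0.22,"roll":0.033},{"x":0.4,"y":0.4,"z":0.6,"hand":0.22,"roll":0.033},{"x":0.4,"y":0.4,"z":0.6,"hand":0.22,"roll":0.033}]'
python3 - <<'E'
from h import *
survey(['block_tray','leaf_block_mid','sun_block_mid'],'w13','wrist')
E
```

```text
time: 22.85
position: [0.5484, -0.2201, -0.0241]
orientation: [[-0.4, 0.916, 0.003], [0.916, 0.4, -0.001], [-0.003, 0.002, -1.0]]
force: [0.5, 0.3, -2.2]
width: 0.0448
time: 23.95
position: [0.6285, -0.1397, 0.0955]
orientation: [[-0.448, 0.894, 0.003], [0.894, 0.448, -0.001], [-0.002, 0.002, -1.0]]
force: [-0.1, -0.3, -0.3]
width: 0.0666
block_tray 0.83 [ 5.891e+02 -2.039e+02  1.000e-01]
   mask 0.8 17223 z 8.4 [ 587.2 -203. ] [184.  130.9] 23.8
leaf_block_mid 0.7 [ 629.2 -182.9   18.6]
   mask 0.77 7587 z 25.9 [ 628.5 -183. ] [44.7 99.3] 26.8
sun_block_mid 0.62 [ 542.  -219.4   13.9]
   mask 0.56 7545 z 25.4 [ 548.4 -220.5] [45.6 99.7] 22.6
```

View pics/w13.png

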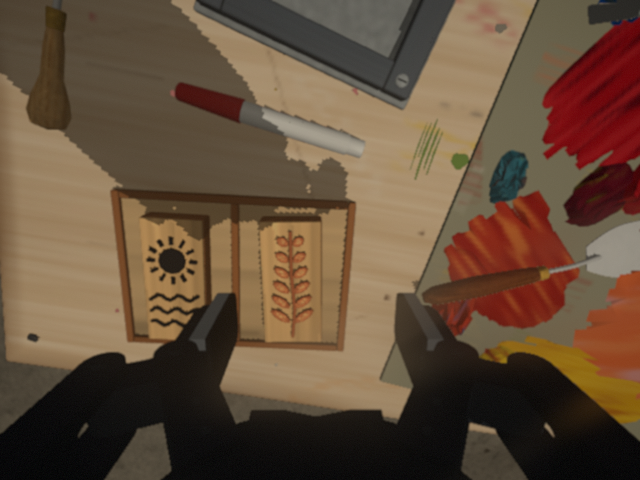

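The sun block lies in the left bay (pixel (173,275), top level with the leaf block's). The leaf block is at (291,280), world (628.5, -183.0), yaw 26.8°. Picking up the leaf block.

```bash
python3 -m pendant '[{"x":0,"y":-0.216,"z":0,"hand":0.22,"roll":0},{"x":0,"y":-0.216,"z":-0.1,"hand":0.22,"roll":0},{"x":0,"y":-0.216,"z":-0.3,"hand":0.22,"roll":0},{"x":0,"y":-0.216,"z":-0.5,"hand":0.22,"roll":0},{"x":0,"y":-0.216,"z":-0.615,"hand":0.22,"roll":0},{"x":0,"y":-0.216,"z":-0.615,"hand":0.22,"roll":0},{"x":0,"y":-0.216,"z":-0.615,"hand":0.22,"roll":0},{"x":0,"y":-0.216,"z":-0.615,"hand":0.65,"roll":0},{"x":0,"y":-0.216,"z":-0.615,"hand":0.65,"roll":0},{"x":0,"y":-0.216,"z":-0.615,"hand":0.65,"roll":0},{"x":0,"y":-0.216,"z":-0.615,"hand":0.65,"roll":0},{"x":0,"y":-0.216,"z":-0.615,"hand":0.65,"roll":0}]' 50
python3 -m pendant '[{"x":0,"y":0,"z":0.1,"hand":0.65,"roll":0},{"x":0,"y":0,"z":0.2,"hand":0.65,"roll":0},{"x":0,"y":0,"z":0.35,"hand":0.65,"roll":0},{"x":0,"y":0,"z":0.4,"hand":0.65,"roll":0},{"x":-0.1,"y":0.2,"z":0.4,"hand":0.65,"roll":-0.09},{"x":-0.2,"y":0.4,"z":0.4,"hand":0.65,"roll":-0.18},{"x":-0.32,"y":0.6,"z":0.4,"hand":0.65,"roll":-0.257},{"x":-0.32,"y":0.8,"z":0.4,"hand":0.65,"roll":-0.257},{"x":-0.32,"y":1,"z":0.4,"hand":0.65,"roll":-0.257},{"x":-0.32,"y":1,"z":0.4,"hand":0.65,"roll":-0.257},{"x":-0.32,"y":1,"z":0.4,"hand":0.65,"roll":-0.257}]'
python3 - <<'E'
from h import *
survey(['chase','leaf_block_mid'],'w14','wrist')
E
```

```text
time: 25.5
position: [0.6291, -0.1843, -0.0249]
orientation: [[-0.447, 0.895, 0.006], [0.895, 0.447, -0.003], [-0.005, 0.004, -1.0]]
force: [-1.5, 0.5, 7.6]
width: 0.0444
time: 26.6
position: [0.5651, 0.0163, 0.0553]
orientation: [[-0.061, 0.998, 0.005], [0.998, 0.061, -0.005], [-0.005, 0.005, -1.0]]
force: [-0.6, -0.6, -1.1]
width: 0.0442
chase 0.24 [543.1 154.8   1.4]
   mask 0.58 42026 z 21.8 [562.5  40.4] [148.8 147.4] 3.2
leaf_block_mid 0.87 [563.3  23.4  96.8]
   mask 0.58 24861 z 106.1 [564.2  17.5] [45.1 99.9] 3.3
```

View pics/w14.png

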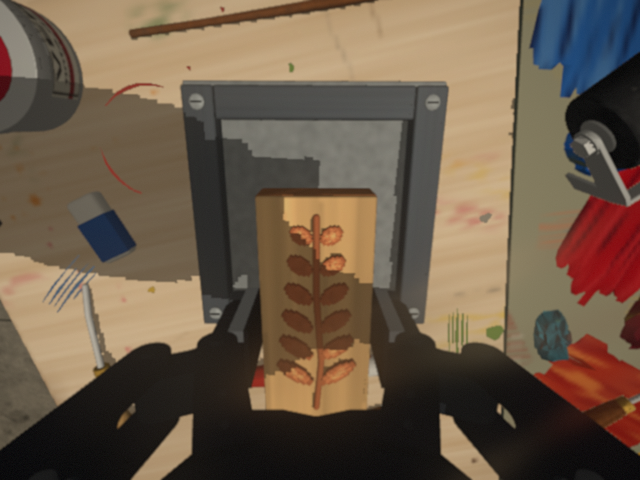

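The leaf block is held centred at (564, 17.5), parallel to the chase. Lowering it into the chase's middle.

```bash
python3 -m pendant '[{"x":-0.008,"y":0.112,"z":0,"hand":0.65,"roll":0},{"x":-0.008,"y":0.112,"z":0,"hand":0.65,"roll":0},{"x":-0.008,"y":0.112,"z":-0.1,"hand":0.65,"roll":0},{"x":-0.008,"y":0.112,"z":-0.25,"hand":0.65,"roll":0},{"x":-0.008,"y":0.112,"z":-0.34,"hand":0.65,"roll":0},{"x":-0.008,"y":0.112,"z":-0.395,"hand":0.65,"roll":0},{"x":-0.008,"y":0.112,"z":-0.395,"hand":0.65,"roll":0},{"x":-0.008,"y":0.112,"z":-0.395,"hand":0.65,"roll":0},{"x":-0.008,"y":0.112,"z":-0.395,"hand":0.65,"roll":0}]'
python3 -m pendant '[{"x":0,"y":0,"z":0,"hand":0.35,"roll":0},{"x":0,"y":0,"z":0,"hand":0.25,"roll":0},{"x":0,"y":0,"z":0,"hand":0.25,"roll":0},{"x":0,"y":0,"z":0,"hand":0.25,"roll":0},{"x":0,"y":0,"z":0.2,"hand":0.25,"roll":0},{"x":0,"y":0,"z":0.4,"hand":0.25,"roll":0},{"x":0,"y":0.1,"z":0.6,"hand":0.22,"roll":0},{"x":0,"y":0.25,"z":0.6,"hand":0.22,"roll":0},{"x":0,"y":0.25,"z":0.6,"hand":0.22,"roll":0},{"x":0,"y":0.25,"z":0.6,"hand":0.22,"roll":0}]'
python3 - <<'E'
from h import *
survey(['chase','leaf_block_mid'],'w15','wrist')
E
```

```text
time: 27.75
position: [0.564, 0.0367, -0.0235]
orientation: [[-0.057, 0.998, 0.005], [0.998, 0.057, -0.005], [-0.005, 0.005, -1.0]]
force: [0.1, -0.7, -1.1]
width: 0.0447
time: 28.75
position: [0.5638, 0.0871, 0.0964]
orientation: [[-0.059, 0.998, 0.005], [0.998, 0.059, -0.005], [-0.005, 0.005, -1.0]]
force: [0.3, -0.0, 0.3]
width: 0.0667
chase 0.68 [544.8 153.5  -4.2]
   mask 0.83 26146 z 21.8 [562.5  39.9] [148.7 148.3] 3.3
leaf_block_mid 0.93 [561.5  41.   20.6]
   mask 0.7 7329 z 26.9 [563.   38.1] [45.1 99.5] 3.3
```

View pics/w15.png

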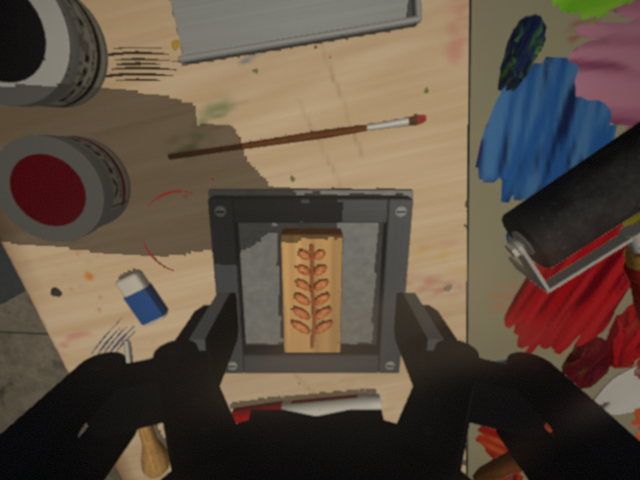

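The leaf block is in the chase at pixel (312,290), 0.5 mm and 1.8 mm off centre and flat. Next the furniture, turning back +90°.

```bash
python3 -m pendant '[{"x":-0.05,"y":0.2,"z":0,"hand":0.22,"roll":0.995},{"x":-0.1,"y":0.4,"z":0,"hand":0.22,"roll":0.995},{"x":-0.2,"y":0.6,"z":0,"hand":0.22,"roll":0.995},{"x":-0.237,"y":0.8,"z":0,"hand":0.22,"roll":0.995},{"x":-0.237,"y":0.96,"z":0,"hand":0.22,"roll":0.995},{"x":-0.237,"y":0.96,"z":0,"hand":0.22,"roll":0.995},{"x":-0.237,"y":0.96,"z":0,"hand":0.22,"roll":0.995},{"x":-0.237,"y":0.96,"z":0,"hand":0.22,"roll":0.995},{"x":-0.237,"y":0.96,"z":0,"hand":0.22,"roll":0.995},{"x":-0.237,"y":0.96,"z":0,"hand":0.22,"roll":0.995},{"x":-0.237,"y":0.96,"z":0,"hand":0.22,"roll":0.995},{"x":-0.237,"y":0.96,"z":0,"hand":0.22,"roll":0.995},{"x":-0.237,"y":0.96,"z":0,"hand":0.22,"roll":0.995}]'
python3 - <<'E'
from h import *
survey(['furniture_mid','quoin_mid'],'w16','wrist')
E
```

```text
time: 30.3
position: [0.5165, 0.2778, 0.0959]
orientation: [[-0.999, -0.046, 0.005], [-0.046, 0.999, 0.004], [-0.005, 0.004, -1.0]]
force: [-0.6, 0.8, -0.1]
width: 0.0665
furniture_mid 0.88 [516.4 283.1   8.7]
   mask 0.82 2685 z 19.9 [516.1 279.3] [28.3 47.6] 3.6
quoin_mid 0.72 [572.5 279.7   9.3]
   mask 0.65 2389 z 20.1 [573.5 282.5] [28.3 47.6] 2.4
```

View pics/w16.png

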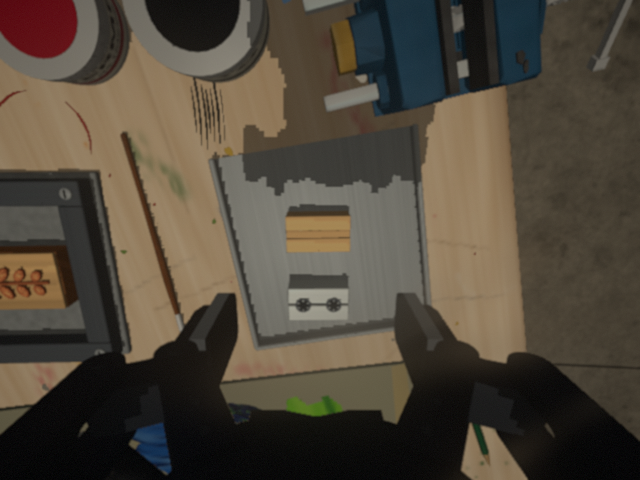

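```bash
python3 -m pendant '[{"x":0,"y":0.008,"z":-0.15,"hand":0.22,"roll":0},{"x":0,"y":0.008,"z":-0.35,"hand":0.22,"roll":0},{"x":0,"y":0.008,"z":-0.55,"hand":0.22,"roll":0},{"x":0,"y":0.008,"z":-0.648,"hand":0.22,"roll":0},{"x":0,"y":0.008,"z":-0.648,"hand":0.22,"roll":0},{"x":0,"y":0.008,"z":-0.648,"hand":0.22,"roll":0},{"x":0,"y":0.008,"z":-0.648,"hand":0.6,"roll":0},{"x":0,"y":0.008,"z":-0.648,"hand":0.6,"roll":0},{"x":0,"y":0.008,"z":-0.648,"hand":0.6,"roll":0},{"x":0,"y":0.008,"z":-0.648,"hand":0.6,"roll":0},{"x":0,"y":0.008,"z":-0.648,"hand":0.6,"roll":0}]' 50
python3 -m pendant '[{"x":0,"y":0,"z":0.1,"hand":0.6,"roll":0},{"x":0,"y":0,"z":0.2,"hand":0.6,"roll":0},{"x":0,"y":0,"z":0.35,"hand":0.6,"roll":0},{"x":0,"y":0,"z":0.4,"hand":0.6,"roll":0},{"x":0,"y":-0.2,"z":0.4,"hand":0.6,"roll":0},{"x":0,"y":-0.4,"z":0.4,"hand":0.6,"roll":0},{"x":0.01,"y":-0.6,"z":0.4,"hand":0.6,"roll":0},{"x":0.03,"y":-0.8,"z":0.4,"hand":0.6,"roll":0},{"x":0.03,"y":-1.0,"z":0.4,"hand":0.6,"roll":0},{"x":0.03,"y":-1.0,"z":0.4,"hand":0.6,"roll":0},{"x":0.03,"y":-1.0,"z":0.4,"hand":0.6,"roll":0},{"x":0.03,"y":-1.0,"z":0.4,"hand":0.6,"roll":0}]'
python3 - <<'E'
from h import *
im,d,T,c=survey(['furniture_mid','leaf_block_mid','chase'],'w17','wrist')
E
```

```text
time: 31.65
position: [0.5176, 0.2801, -0.0317]
orientation: [[-0.999, -0.048, 0.008], [-0.048, 0.999, 0.005], [-0.008, 0.005, -1.0]]
force: [-1.1, 0.2, 7.7]
width: 0.047
time: 32.85
position: [0.5236, 0.0808, 0.0484]
orientation: [[-0.999, -0.048, 0.008], [-0.048, 0.999, 0.006], [-0.008, 0.005, -1.0]]
force: [-0.5, 0.8, -1.0]
width: 0.0468
furniture_mid 0.68 [521.6  82.3  93.9]
leaf_block_mid 0.74 [561.9  41.2  17.2]
   mask 0.94 4689 z 25.9 [563.8  18. ] [46.1 59. ] 3.8
   mask 0.69 30059 z 21.8 [562.3  39.2] [148.9 148.9] 3.1
```

View pics/w17.png

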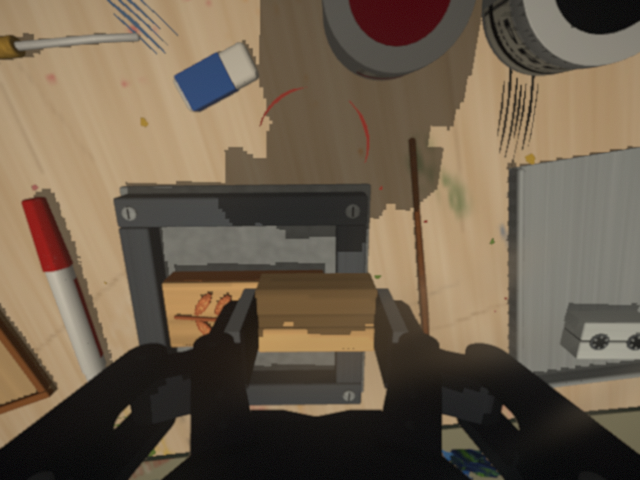

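```bash
cat >> h.py <<'E'
def held(lo,hi,r=.04):
    im,d,T,c=look('wrist'); o=arm.get_obs(); p=np.array(o['position'])
    v,u=np.nonzero(d>0); P=pts('wrist',d,T,c,np.c_[u,v])
    col=im[v,u].astype(int)
    s=(P[:,2]>lo)&(P[:,2]<hi)&(np.hypot(*(P-p)[:,:2].T)<r)&(col.max(1)>90)
    Q=P[s]; print(p.round(4),len(Q),(Q.min(0)*1000).round(1),(Q.max(0)*1000).round(1),cv2.minAreaRect((Q[:,:2]*1000).astype(np.float32)))
E
python3 -c "
from h import *
held(.096,.106)"
```

```text
[0.5234 0.0805 0.0482] 7268 [506.8  42.8  96. ] [537.8 117.4 105.5] ((522.420166015625, 80.48817443847656), (29.08240509033203, 74.63140869140625), 3.5562336444854736)
```

```bash
python3 -m pendant '[{"x":0.005,"y":-0.215,"z":0,"hand":0.6,"roll":0},{"x":0.005,"y":-0.215,"z":0,"hand":0.6,"roll":0},{"x":0.005,"y":-0.215,"z":-0.1,"hand":0.6,"roll":0},{"x":0.005,"y":-0.215,"z":-0.2,"hand":0.6,"roll":0},{"x":0.005,"y":-0.215,"z":-0.25,"hand":0.6,"roll":0},{"x":0.005,"y":-0.215,"z":-0.25,"hand":0.6,"roll":0}]'
python3 -c "
from h import *
im,d,T,c=look('wrist','w18')
held(.072,.08)"
```

```text
time: 33.85
position: [0.5237, 0.0378, -0.0027]
orientation: [[-0.999, -0.049, 0.006], [-0.049, 0.999, 0.006], [-0.006, 0.005, -1.0]]
force: [-0.9, 0.1, 0.8]
width: 0.0467
[ 0.5247  0.0376 -0.0013] 10 [531.8  14.2  72.7] [536.3  61.8  75.3] ((533.5487670898438, 37.965980529785156), (2.1159446239471436, 47.75234603881836), 4.1361985206604)
```

View pics/w18.png

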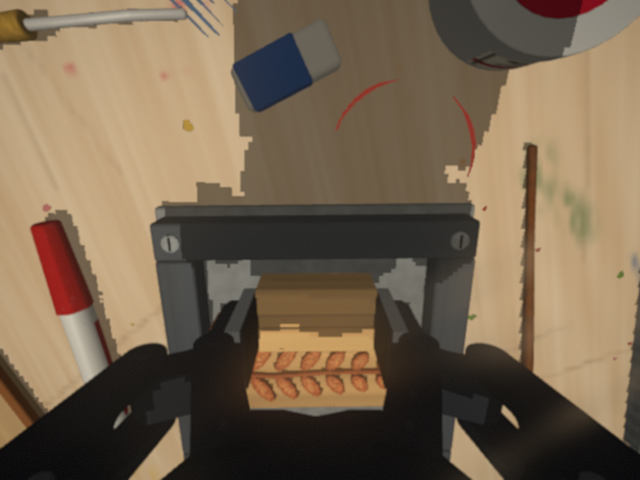

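```bash
python3 -c "
from h import *
held(.044,.055,.028)
im,d,T,c=look('wrist')
print([(v,)+tuple((pts('wrist',d,T,c,[(316,v)])[0]*1000).round(1)) for v in range(262,352,6)])"
```

```text
[ 0.525   0.0376 -0.001 ] 7291 [507.8  13.2  44.9] [538.8  61.9  54.8] ((523.3713989257812, 37.45988082885742), (28.99239730834961, 47.52090072631836), 2.7520601749420166)
[(262, np.float64(515.5), np.float64(37.3), np.float64(5.5)), (268, np.float64(518.8), np.float64(37.5), np.float64(5.4)), (274, np.float64(510.1), np.float64(36.9), np.float64(33.9)), (280, np.float64(510.5), np.float64(36.9), np.float64(39.4)), (286, np.float64(510.2), np.float64(36.9), np.float64(45.9)), (292, np.float64(511.0), np.float64(36.9), np.float64(49.8)), (298, np.float64(513.6), np.float64(37.0), np.float64(49.9)), (304, np.float64(516.0), np.float64(37.1), np.float64(50.1)), (310, np.float64(449.7), np.float64(33.2), np.float64(177.0)), (316, np.float64(522.3), np.float64(37.5), np.float64(48.4)), (322, np.float64(524.6), np.float64(37.6), np.float64(49.1)), (328, np.float64(526.9), np.float64(37.7), np.float64(49.8)), (334, np.float64(530.0), np.float64(37.8), np.float64(49.2)), (340, np.float64(532.0), np.float64(37.9), np.float64(50.5)), (346, np.float64(535.5), np.float64(38.1), np.float64(49.4))]
```

```bash
python3 -m pendant '[{"x":-0.003,"y":0,"z":-0.06,"hand":0.6,"roll":0},{"x":-0.003,"y":0,"z":-0.1,"hand":0.6,"roll":0},{"x":-0.003,"y":0,"z":-0.128,"hand":0.6,"roll":0},{"x":-0.003,"y":0,"z":-0.128,"hand":0.6,"roll":0},{"x":-0.003,"y":0,"z":-0.128,"hand":0.6,"roll":0},{"x":-0.003,"y":0,"z":-0.128,"hand":0.6,"roll":0}]'
python3 -m pendant '[{"x":0,"y":0,"z":0,"hand":0.3,"roll":0},{"x":0,"y":0,"z":0,"hand":0.22,"roll":0},{"x":0,"y":0,"z":0,"hand":0.22,"roll":0},{"x":0,"y":0,"z":0,"hand":0.22,"roll":0},{"x":0,"y":0,"z":0.15,"hand":0.22,"roll":0},{"x":0,"y":0,"z":0.35,"hand":0.22,"roll":0},{"x":0,"y":0,"z":0.6,"hand":0.22,"roll":0},{"x":0,"y":0.1,"z":0.6,"hand":0.22,"roll":0},{"x":0,"y":0.2,"z":0.6,"hand":0.22,"roll":0},{"x":0,"y":0.2,"z":0.6,"hand":0.22,"roll":0}]'
python3 -c "
from h import *
survey(['furniture_mid','leaf_block_mid','chase'],'w19','wrist')"
```

```text
time: 34.65
position: [0.5247, 0.0375, -0.0262]
orientation: [[-0.999, -0.049, 0.009], [-0.049, 0.999, 0.005], [-0.01, 0.005, -1.0]]
force: [-0.2, -0.7, 0.8]
width: 0.0464
time: 35.65
position: [0.5247, 0.0791, 0.0941]
orientation: [[-0.999, -0.05, 0.01], [-0.05, 0.999, 0.006], [-0.01, 0.005, -1.0]]
force: [-0.5, 0.2, -0.9]
width: 0.0667
furniture_mid 0.89 [523.2  38.5  18. ]
furniture_mid 0.67 [385.7 112.7   0.4]
   mask 0.8 2772 z 23.9 [523.3  37.3] [28.2 47.8] 3.7
   mask 0.89 7587 z 26.8 [562.9  37.7] [45.8 98.5] 3.0
   mask 0.68 23622 z 21.8 [562.2  39.7] [148.2 147.7] 3.2
```

View pics/w19.png

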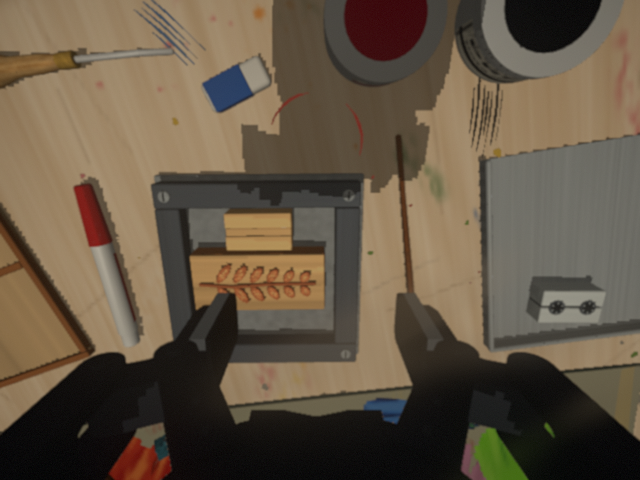

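The furniture is back on its side of the block (pixel (258,230), top at 24 mm, so flat). Next the quoin, at (573.6, 282.5).

```bash
python3 -m pendant '[{"x":0.05,"y":0.2,"z":0,"hand":0.22,"roll":0},{"x":0.1,"y":0.4,"z":0,"hand":0.22,"roll":0},{"x":0.15,"y":0.6,"z":0,"hand":0.22,"roll":0},{"x":0.2,"y":0.8,"z":0,"hand":0.22,"roll":0},{"x":0.245,"y":1.0,"z":0,"hand":0.22,"roll":0},{"x":0.245,"y":1.0,"z":0,"hand":0.22,"roll":0},{"x":0.245,"y":1.0,"z":0,"hand":0.22,"roll":0},{"x":0.245,"y":1.0,"z":0,"hand":0.22,"roll":0}]' 50
python3 -c "
from h import *
survey(['quoin_mid'],'w20','wrist')"
```

```text
time: 36.8
position: [0.5735, 0.276, 0.0935]
orientation: [[-0.999, -0.047, 0.009], [-0.047, 0.999, 0.005], [-0.009, 0.005, -1.0]]
force: [-0.8, 0.1, 0.3]
width: 0.0663
quoin_mid 0.71 [570.5 278.2   9.3]
   mask 0.62 2669 z 20.2 [574.  282.4] [28.5 47.9] 3.0
```

```bash
python3 -m pendant '[{"x":0,"y":0.028,"z":-0.15,"hand":0.22,"roll":0},{"x":0,"y":0.028,"z":-0.35,"hand":0.22,"roll":0},{"x":0,"y":0.028,"z":-0.55,"hand":0.22,"roll":0},{"x":0,"y":0.028,"z":-0.636,"hand":0.22,"roll":0},{"x":0,"y":0.028,"z":-0.636,"hand":0.22,"roll":0},{"x":0,"y":0.028,"z":-0.636,"hand":0.22,"roll":0},{"x":0,"y":0.028,"z":-0.636,"hand":0.6,"roll":0},{"x":0,"y":0.028,"z":-0.636,"hand":0.6,"roll":0},{"x":0,"y":0.028,"z":-0.636,"hand":0.6,"roll":0},{"x":0,"y":0.028,"z":-0.636,"hand":0.6,"roll":0},{"x":0,"y":0.028,"z":-0.636,"hand":0.6,"roll":0}]' 50
python3 -m pendant '[{"x":0,"y":0,"z":0.1,"hand":0.6,"roll":0},{"x":0,"y":0,"z":0.2,"hand":0.6,"roll":0},{"x":0,"y":0,"z":0.35,"hand":0.6,"roll":0},{"x":0,"y":0,"z":0.4,"hand":0.6,"roll":0},{"x":0.02,"y":-0.2,"z":0.4,"hand":0.6,"roll":0},{"x":0.05,"y":-0.4,"z":0.4,"hand":0.6,"roll":0},{"x":0.1,"y":-0.6,"z":0.4,"hand":0.6,"roll":0},{"x":0.142,"y":-0.8,"z":0.4,"hand":0.6,"roll":0},{"x":0.142,"y":-1.0,"z":0.4,"hand":0.6,"roll":0},{"x":0.142,"y":-1.0,"z":0.4,"hand":0.6,"roll":0},{"x":0.142,"y":-1.0,"z":0.4,"hand":0.6,"roll":0},{"x":0.142,"y":-1.0,"z":0.4,"hand":0.6,"roll":0}]'
python3 - <<'E'
from h import *
look('wrist','w21')
held(.092,.106,.028)
E
```

```text
time: 38.05
position: [0.5749, 0.2817, -0.0314]
orientation: [[-0.999, -0.046, 0.012], [-0.046, 0.999, 0.006], [-0.012, 0.005, -1.0]]
force: [-0.7, -2.3, 7.3]
width: 0.0462
time: 39.25
position: [0.6032, 0.0824, 0.0486]
orientation: [[-0.999, -0.047, 0.012], [-0.047, 0.999, 0.006], [-0.012, 0.006, -1.0]]
force: [-0.3, -0.4, -1.7]
width: 0.0467
[0.6032 0.0828 0.0486] 5705 [587.1  58.8  92.2] [617.5 106.5 105.7] ((602.48046875, 82.31129455566406), (28.931976318359375, 47.368228912353516), 2.573016881942749)
```

View pics/w21.png

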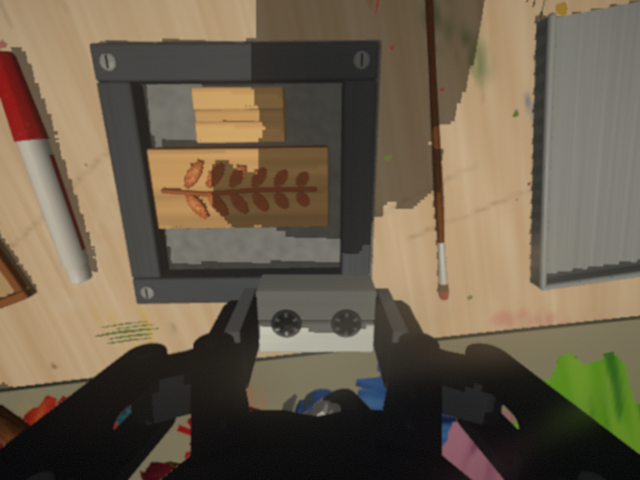

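```bash
python3 -m pendant '[{"x":-0.002,"y":-0.212,"z":0,"hand":0.6,"roll":0.005},{"x":-0.002,"y":-0.212,"z":0,"hand":0.6,"roll":0.005},{"x":-0.002,"y":-0.212,"z":-0.1,"hand":0.6,"roll":0.005},{"x":-0.002,"y":-0.212,"z":-0.2,"hand":0.6,"roll":0.005},{"x":-0.002,"y":-0.212,"z":-0.25,"hand":0.6,"roll":0.005},{"x":-0.002,"y":-0.212,"z":-0.25,"hand":0.6,"roll":0.005},{"x":-0.002,"y":-0.212,"z":-0.25,"hand":0.6,"roll":0.005}]'
python3 -c "
from h import *
im,d,T,c=look('wrist','w22')
held(.042,.055,.028)
L=[(v,)+tuple((pts('wrist',d,T,c,[(316,v)])[0]*1000).round(1)) for v in range(200,352,6)]
for l in L: print(*l)"
```

```text
time: 40.05
position: [0.603, 0.0408, -0.0009]
orientation: [[-0.998, -0.056, 0.012], [-0.056, 0.998, 0.006], [-0.013, 0.005, -1.0]]
force: [0.8, -0.0, -0.5]
width: 0.0467
[ 6.034e-01  4.060e-02 -5.000e-04] 6903 [586.8  15.8  42. ] [617.9  64.7  54.8] ((602.2687377929688, 40.675575256347656), (29.21833610534668, 48.51268005371094), 2.7613589763641357)
200 556.7 38.3 28.5
206 559.9 38.5 25.4
212 562.4 38.7 26.2
218 565.1 38.8 25.9
224 567.8 39.0 25.9
230 570.1 39.1 27.4
236 573.1 39.3 26.6
242 575.8 39.4 26.7
248 579.5 39.6 24.2
254 582.3 39.8 24.3
260 585.0 39.9 24.7
266 595.9 40.7 4.8
272 599.1 40.8 5.2
278 588.3 40.1 37.5
284 588.5 40.0 43.1
290 588.9 40.0 47.9
296 590.6 40.1 49.7
302 593.1 40.3 50.0
308 596.0 40.4 49.5
314 598.6 40.6 49.5
320 602.5 40.8 47.5
326 603.9 40.9 49.7
332 606.8 41.0 49.5
338 608.8 41.1 50.7
344 612.1 41.3 49.9
350 614.6 41.5 50.5
```

View pics/w22.png

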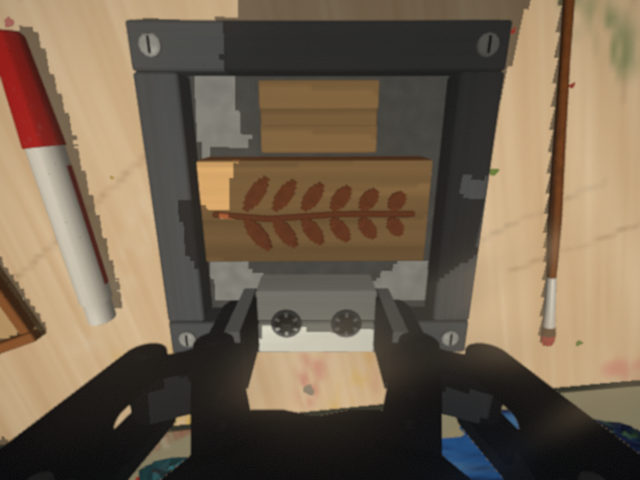

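The quoin hangs between the block edge (586) and the bar (about 618.5) with roughly 2 mm either side. Lowering.

```bash
python3 -m pendant '[{"x":-0.001,"y":0,"z":-0.06,"hand":0.6,"roll":0},{"x":-0.001,"y":0,"z":-0.1,"hand":0.6,"roll":0},{"x":-0.001,"y":0,"z":-0.128,"hand":0.6,"roll":0},{"x":-0.001,"y":0,"z":-0.128,"hand":0.6,"roll":0},{"x":-0.001,"y":0,"z":-0.128,"hand":0.6,"roll":0},{"x":-0.001,"y":0,"z":-0.128,"hand":0.6,"roll":0}]'
python3 -m pendant '[{"x":0,"y":0,"z":0,"hand":0.3,"roll":0},{"x":0,"y":0,"z":0,"hand":0.22,"roll":0},{"x":0,"y":0,"z":0,"hand":0.22,"roll":0},{"x":0,"y":0,"z":0,"hand":0.22,"roll":0},{"x":0,"y":0,"z":0.15,"hand":0.22,"roll":0},{"x":0,"y":0,"z":0.35,"hand":0.22,"roll":0},{"x":0,"y":0,"z":0.6,"hand":0.22,"roll":0},{"x":0,"y":0,"z":0.8,"hand":0.22,"roll":0},{"x":0,"y":0,"z":1.0,"hand":0.22,"roll":0},{"x":-0.2,"y":-0.1,"z":1.0,"hand":0.22,"roll":0},{"x":-0.35,"y":-0.2,"z":1.0,"hand":0.22,"roll":0},{"x":-0.35,"y":-0.2,"z":1.0,"hand":0.22,"roll":0},{"x":-0.35,"y":-0.2,"z":1.0,"hand":0.22,"roll":0}]'
python3 -c "
from h import *
survey(['furniture_mid','quoin_mid','leaf_block_mid','chase','sun_block_mid','block_tray','thin_brush','ink_tin_red'],'w23','wrist')
look('scene','s23')"
```

```text
time: 40.75
position: [0.6032, 0.0406, -0.0262]
orientation: [[-0.998, -0.056, 0.013], [-0.056, 0.998, 0.006], [-0.014, 0.005, -1.0]]
force: [-0.7, -0.2, -0.1]
width: 0.0466
time: 42.05
position: [0.533, 0.0003, 0.1743]
orientation: [[-0.998, -0.055, 0.014], [-0.055, 0.998, 0.006], [-0.014, 0.005, -1.0]]
force: [1.1, -1.4, 0.4]
width: 0.0666
furniture_mid 0.7 [521.8  41.8  13.4]
   mask 0.59 1668 z 24.0 [523.6  36.8] [28.5 47.6] 3.4
quoin_mid 0.59 [600.8  40.5  15.5]
   mask 0.83 1334 z 24.3 [600.  40.] [32.  47.9] 3.9
leaf_block_mid 0.82 [561.9  43.9  20.2]
   mask 0.58 4981 z 26.8 [561.4  37.8] [49.7 98.7] 2.6
   mask 0.64 15135 z 21.9 [562.4  39.8] [148.5 148.8] 3.3
sun_block_mid 0.91 [ 546.8 -221.8   14.5]
   mask 0.69 5457 z 25.6 [ 548.3 -220.4] [ 44.9 101. ] 23.1
block_tray 0.59 [ 5.844e+02 -2.050e+02 -1.000e-01]
   mask 0.97 17537 z 8.0 [ 587.2 -202.6] [184.9 131.7] 23.4
thin_brush 0.98 [542.4 156.2  -1.5]
   mask 0.79 939 z 5.3 [545.4 153.9] [189.7   6.6] 11.9
ink_tin_red 0.76 [ 3.889e+02  1.143e+02 -2.000e-01]
   mask 0.82 7521 z 39.8 [390.9 111.9] [60.7 70.2] 2.7
```

View pics/w23.png

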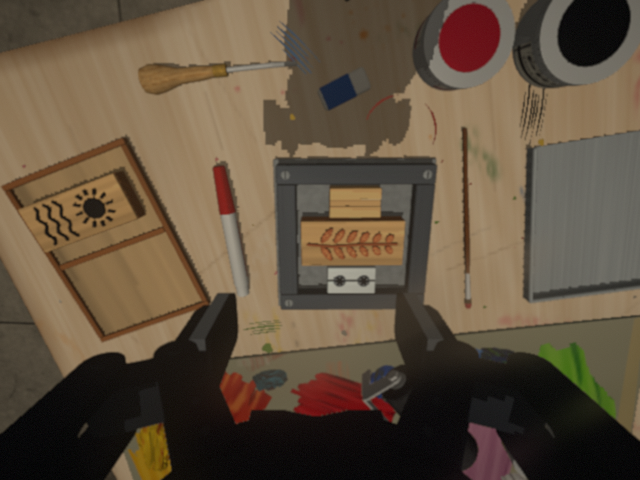

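View pics/s23.png

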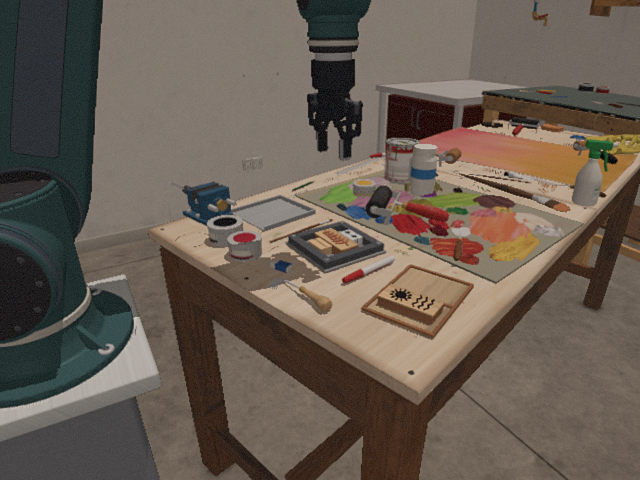

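Everything is in place. In the wrist view the furniture is at (356,201), the leaf block at (352,242), the quoin at (350,280) and the sun block at (85,212) in its bay. The tops match their starting heights, and the tin and brush haven't moved. Handing in.

```bash
python3 -c "
from h import *
print(ticket.sign_off())"
```

```text
the job is handed in; nothing more can be done
None
```

The block is changed and the job handed in after about 43 s. I laid the furniture and quoin on the galley, moved the sun block to the tray's -x bay, set the leaf block in the chase, and put both spacers back on their own sides.

**Last checks:**

| Thing | Result |
|---|---|
| Leaf block | 0.5 mm and 1.8 mm off the chase centre when placed, flat |
| Furniture and quoin | about 2 mm from where they started; tops at 24 mm, as at the start, so flat |
| Sun block | about 1.5 mm from its bay's centre; top level with the leaf block's when that lay in the tray |
| Tin and brush | within about 4 mm of their first readings, and that only where the view was partial or oblique |

**Disagreements:**
- **Fingertips:** they ended about 38–45 mm behind the reported TCP, depending on the opening, not at it. My first grasp of the furniture therefore closed on air and touched nothing. I worked from the seen tip heights afterwards.
- **Networks:** some hits were wrong, such as a "quoin" on the furniture and a "chase" reported far off. I used the mask and depth measurements instead.
- **Last leaf block reading:** after the quoin went in, the mask of the leaf block spilled over its edges and read 49.7 mm wide. I relied on the cleaner readings from before that and on the picture.

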